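Seat the coated pane and lock the glazing jig's leg at its mark

ROBOT

A 6-joint arm with a two-finger parallel gripper is mounted at the origin on the work surface. World frame = base frame: x ahead of the robot, y to its left, z up, the work surface at z = 0. Lengths are in m, angles in rad, forces in N, time in s.
With the tool pointing down it reaches from about 0.35 to 0.975 m from the base axis. Payload 4.9 kg.
Tool frame: the origin (TCP) lies on the centre line of the jaws, within the pads' length; the fingertips stand 14 mm ahead of it and the grasp point (between the pads) lies 5 mm behind it (nose_length is the distance from the TCP to the fingertips, in m); y points along the fingers, x is the direction in which the jaws open and shut, and the axes are right-handed (so a half turn about y gives the same grasp; the last joint's range is limited). The gripper opens to 85 mm and grips with 20 to 120 N. Pads are 22 mm wide; open, the fingers measure 114 mm over their backs; the gripper's body (76 mm by 85 mm) begins 54 mm behind the grasp point. The pads swing forward as they close: fully open they stand 13 mm farther back than shut.
Start: joints at [-1.379, 0.053, 1.613, -0, 1.476, -0.119], TCP at [0.191, -0.595, 0.245] pointing down, gripper open.
Joint ranges: [-3.01, 3.01], [-1.01, 2.22], [0.06, 2.58], [-1.02, 4.17], [0.09, 2.62], [-3.14, 3.14]. Speed limits (rad/s): [2.57, 2.57, 3.14, 3.14, 3.14, 3.14].

INTERFACE

Orientations are given as a rotation vector (axis times angle).
In Python, from station import get_obs, get_image, finish_job, nose_length gives the robot as it stands.
- The arm moves only by the tool send_rows, never from a script. Its argument "deltas" is a list of rows, each a list of 7 numbers: the gripper's target within -1 to 1 (fully open at 1, half-way at 0, shut at -1), then the shift along the tool's x, y, z in m, then the turn, a rotation vector about the tool's x, y, z in degrees. In form: [[hand, tx, ty, tz, wx, wy, wz], ...]. A call has exactly 10 rows; each row is the pose to reach, as a shift and turn from the pose commanded when the call began, along the tool's axes at that moment; what a row does not reach only later rows make up. A row lasts 1/8 s, in which the tool goes at most 62.5 mm and 10.7 degrees, less where a joint would pass 70% of its speed; a pose out of reach is approached as far as the arm can. A call with a gripper value outside its range is refused whole. The fingers move at their own pace and stop on an object; "newtons" is the grip in N (left out, the last holds). Time passes only in rows, so rows that repeat a pose let the fingers close, or fill a call up. It gives the time, the measured TCP pose, the force and the opening at its end, in the units of the state.
- get_obs(): the state, without advancing time (a new reading comes with each control period).
- get_image(name): name is "scene" or "top"; returns a dict with "frame" (420x560x3 uint8, red, green, blue), "mtx" (3x3 intrinsics, pixels), "rvec" (rotation vector, rad) and "tvec" (3), from world to camera coordinates, as OpenCV has them. Camera axes: x right, y down, z forward; pixel columns grow to the right and rows downward; lengths in m; the calibration is good to about 2 mm. A picture is of the moment at which its call begins. There is no depth.
- finish_job(): hands the job in, once; it reports no verdict.
The state is a dict: "t": time; "q": joint angles; "dq": joint speeds; "effort": joint torques, N m; "tool_pos": TCP position; "tool_rot": TCP orientation; "contact_force": force on the tool from outside, world axes, zero at the start; "wrist_torque": the same for the moment, N m; "opening": finger opening in m.
Only numpy, scipy, OpenCV 4.12 (cv2) and the standard library are available. Lean on these libraries where they do the work, as an engineer would, in place of code of your own. Each camera call takes 0.05 s, during which the arm holds its last target.

TASK

Lift the freshly whitewashed glass pane off the tan hide box by its bare side edges only (fingers must not touch its painted faces) and lay it flat in the green glazing jig's cradle, between the aluminium guides. Then take the sliding leg by its upright steel fin, draw it out until the leg's yellow pointer stands at the red length mark, and while holding it there against its spring swing the red cam lever fully over to closed; finish still holding the leg by its fin at the mark, not letting go. Leave the saucer, trowel, jar, pot and tin where they stand.

Things in the scene. Friction and masses are not known exactly. Their poses are not given: they have to be found in the camera images.
- pane_mid (a point): Centre of the loose glass pane, 56 mm (its x) by 90 mm (its y), 75 g, lying flat. Both faces are painted white but for a bare 5 mm rim; 5 mm thick at the rim, 6 mm where painted. Take it across its x, by the two 90 mm edges; half turned it is the same. It starts across a ridge 36 mm wide (x) on the hide box, its long edges overhanging 7 to 13 mm, the roof 18 mm below.
- hide_box: Tan plastic hide box, fixed, 120 (x) by 150 (y) by 55 mm high plus the 18 mm high, 36 by 100 mm roof ridge that carries the pane; origin at the centre of its underside.
- seat (a point): Where the pane's centre belongs, 27 mm above the table; axes are the jig's, the pane's long side goes along y. The cradle is a block 36 mm (x) by 84 mm (y), top at 24 mm, so fingers have room beside the pane's long edges. Thin aluminium guides by the pane's corners, tops 36 mm above the table, lean outwards and leave 3 to 4 mm play each way. The leg lies towards -y.
- jig: The fixed green glazing jig: base plate 8 mm thick, reaching from x -70 to +84 mm and y -155 to +115 mm about this origin (on the table). 'Jig x, y' below are its axes; it may be yawed. The cradle (point seat) is at y +55 mm.
- fin (a point): Grip point on the leg's upright steel fin, 34 mm above the table; axes are the jig's. The fin is 10 mm thick (y), runs from 30 mm on the -x side of this point to 107 mm on the +x side, top 56 mm above the table, the leg's flat deck below it at 12.5 mm. Smooth: fingers slide along it under a light grip of 5 to 10 N (friction about 0.35). It moves with the leg.
- leg (a joint): How far the leg is drawn out along jig +y, in m: 0 fully back (the start), at most 0.09. A spring always pulls it back with about 3 N. 50 mm on the fin's +y side a bracket on the leg, 30 mm wide (jig x), its middle 45 mm on the +x side of the grip point, rises to 38 mm above the table; its lip slides over the end of the seated pane, 4 mm clear.
- pointer (a point): Tip of the leg's yellow pointer, at the jig +x end of the leg, in line with the middle of the fin's thickness, about 15 mm above the table.
- length_mark (a point): The red length mark, a fixed block 13 by 8 (jig y) by 8 mm on the jig's base; the point is the middle of its edge by the pointer, axes are the jig's. The leg is at its length when the pointer, and so the fin's mid-plane, has this point's jig y: the pointer then stands within the width of the red block. 45 to 65 mm of travel from the start.
- lever (a joint): Angle of the red cam lever in rad: 0 upright, negative open (leaning to jig -x), +1.0 the closed stop (leaning to jig +x). Starts at -0.5 to -0.3, stays where left, turns with about 0.06 N m. It hinges about jig y on the leg and travels with it. The finger on the fin's +y side can push it over while the gripper, holding the fin, slides along it to jig +x.
- lever_tip (a point): Top end of the lever, 46 mm from its hinge. The lever is 24 mm wide (jig y, from 8 to 32 mm on the +y side of the fin's mid-plane) and 8 mm thick. Its hinge is 65 mm from the fin's grip point towards jig +x, 15 mm above the table; the hub is 12 mm in diameter, so fingertips 24 mm or more above the table pass over it.
- saucer_mid (a point): Unglazed clay saucer, 100 mm across, 22 mm high; a bystander. Point half-way up.
- trowel_mid (a point): Steel trowel with wooden handle, 285 mm long, lying flat; a bystander. Point near its middle.
- jar_mid (a point): Glass jar with aluminium screw lid, 70 mm across, 100 mm high; a bystander. Point half-way up.
- pot_mid (a point): Terracotta pot, 84 mm across, 80 mm high; a bystander. Point half-way up.
- tin_mid (a point): Tin with a blue band, 68 mm across, 85 mm high; a bystander. Point half-way up.
Mind the look-alikes: they are no part of the job. Of the things like the part that bears pane_mid, leave any that is black, orange or pink; of the rest the smaller one is meant.

How it is judged:
By the outcome, as a careful person would: the job done as asked, in the order asked, and still so for the second after the job is handed in, while the arm keeps its last pose, push and grip.
It also fails if it takes over 58 s, if anything falls off the work surface, if the arm or the gripper's body presses on something with over 40 N, if the wrist force passes 120 N, or if a joint passes its speed limit or range.

## Working session

There is one attempt and no reset: what is moved stays moved. The work goes in short steps, Python scripts to look and compute and a tool call to move; the robot and the scene stay as the last step left them, time stands still between calls to the robot, and variables do not carry over. Pictures are saved under pics/ and viewed, and the job is handed in when it is done.

Besides the shell and the picture viewer there is one more tool, called after "Request:" as name(argument=value, ...) on one line, values as JSON. send_rows: Moves the arm, as the interface text tells. Its arguments: {"type":"object","properties":{"deltas":{"type":"array"},"newtons":{"type":"number"}},"required":["deltas"]}

```bash
ls; mkdir -p pics; python3 - <<'E'
from station import *
import cv2,numpy as np
print(get_obs(), nose_length)
for n in("scene","top"):
    d=get_image(n); cv2.imwrite(f"pics/{n}0.png",d["frame"][:,:,::-1]); print(n,d["mtx"],d["rvec"],d["tvec"])
E
```

```text
pics
{'t': 0.0, 'q': array([-1.37898360e+00,  5.33982813e-02,  1.61429302e+00, -1.14056040e-05,
        1.47601799e+00, -1.19004743e-01]), 'dq': array([ 3.22622134e-04,  4.53981049e-04,  1.01965155e-03, -1.43915484e-04,
        4.06410382e-05, -1.39692723e-03]), 'effort': array([ 1.18922115e-03, -3.93677008e+01, -3.70177031e+01, -2.54681345e-04,
        6.94888717e-03,  7.45317152e-06]), 'tool_pos': array([ 0.19102785, -0.59446205,  0.24403791]), 'tool_rot': array([-1.33888532,  0.97833636, -0.97575268]), 'contact_force': array([ 0.75227353,  0.5059731 , -0.12588275]), 'wrist_torque': array([ 0.10173538,  0.00107317, -0.01638434]), 'opening': 0.08527286111726995} 0.014
scene [[462.66136929   0.         272.82762522]
 [  0.         462.66136929 209.15225747]
 [  0.           0.           1.        ]] [ 2.22971392  0.77081762 -0.33251038] [-0.42971122 -0.13410205  1.78572754]
top [[476.15837541   0.         285.02710342]
 [  0.         476.15837541 211.46100054]
 [  0.           0.           1.        ]] [ 2.12715786 -2.13513194  0.18165961] [0.06181936 0.53499319 1.50988189]
```

View pics/scene0.png

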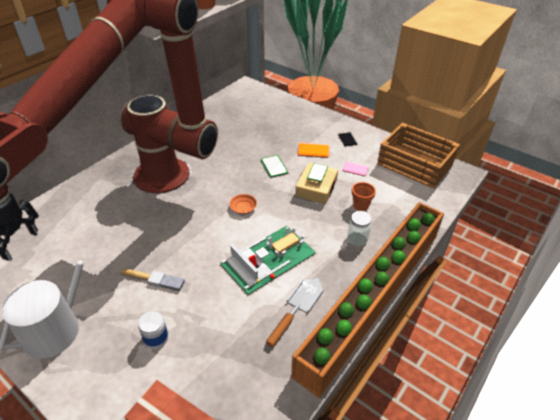

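View pics/top0.png

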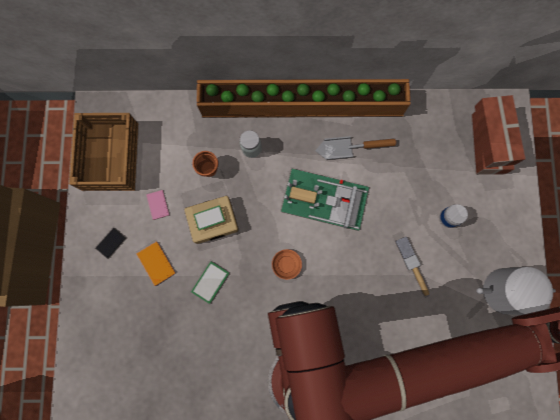

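The scene shows five pane-like things in the top view: white on the box (210,217), larger white on the table (210,281), black (111,243), orange (156,264) and pink (158,205). The one on the tan box is the smaller white one. The jig is at (325,198).

```bash
cat >h.py <<'E'
from station import *
import cv2,numpy as np
from scipy.spatial.transform import Rotation as R
def img(n):
    d=get_image(n); d["R"]=R.from_rotvec(np.ravel(d["rvec"])).as_matrix(); d["t"]=np.ravel(d["tvec"]); return d
def ray(d,uv,z):
    k=np.linalg.inv(d["mtx"])@np.array([uv[0],uv[1],1.]); v=d["R"].T@k; c=-d["R"].T@d["t"]
    return c+v*(z-c[2])/v[2]
def proj(d,p):
    q=d["mtx"]@(d["R"]@np.asarray(p,float)+d["t"]); return q[:2]/q[2]
def crop(d,x0,y0,x1,y1,s,name):
    a=d["frame"][y0:y1,x0:x1,::-1]; cv2.imwrite("pics/"+name,cv2.resize(a,None,fx=s,fy=s,interpolation=cv2.INTER_CUBIC))
E
python3 - <<'E'
from h import *
d=img("top"); s=img("scene")
crop(d,170,180,250,300,5,"c1.png"); crop(d,270,155,380,240,7,"c2.png"); crop(s,210,215,330,300,6,"c3.png"); crop(s,250,140,350,210,7,"c4.png")
E
```

```text
(no output)
```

View pics/c1.png

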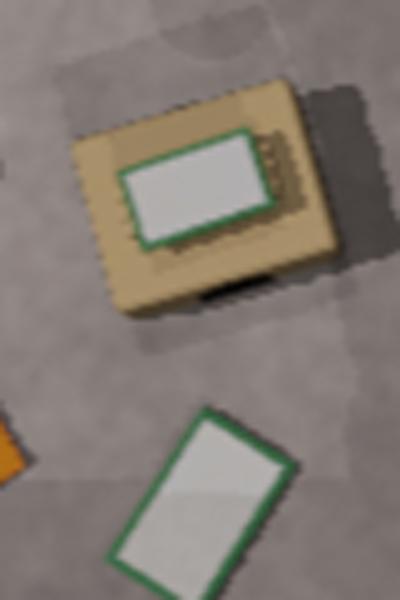

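View pics/c2.png

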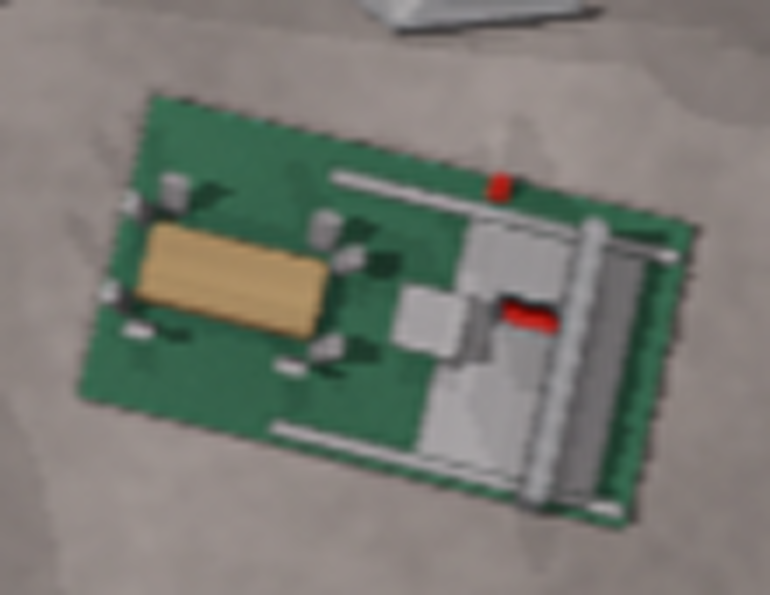

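View pics/c3.png

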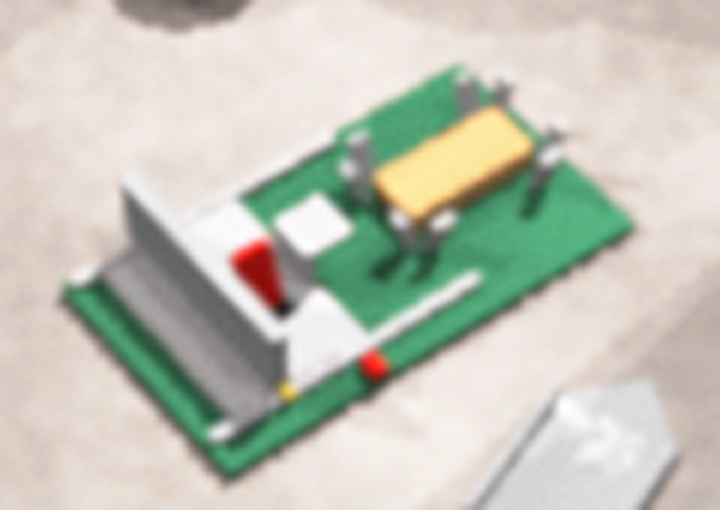

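View pics/c4.png

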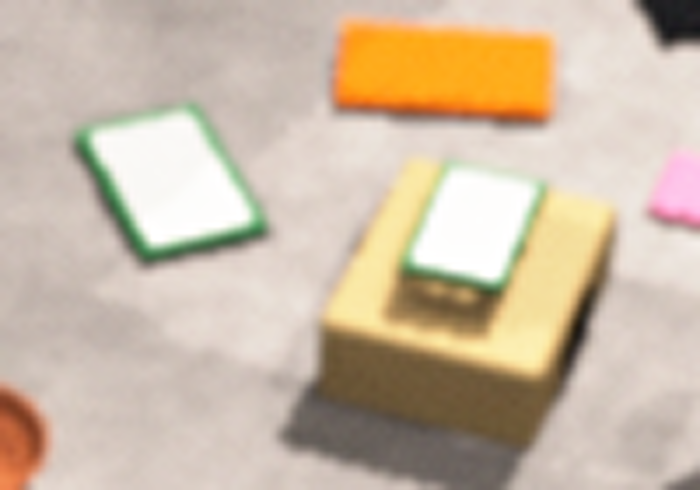

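c1/c4 confirm it: the small white pane with a green rim lies on the tan box's ridge, and the larger one lies on the table. c2/c3 show the jig with its cradle at the left in the top view, the fin at the right, and the red mark at about (341,182). The yellow pointer is visible only in the scene view, at about (258,280).

```bash
python3 - <<'E'
from h import *
d=img("top"); s=img("scene")
def quad(mask,d,z,name,box):
    x0,y0,x1,y1=box; m=np.zeros_like(mask); m[y0:y1,x0:x1]=mask[y0:y1,x0:x1]
    m=cv2.morphologyEx(m,cv2.MORPH_CLOSE,np.ones((3,3)))
    cs,_=cv2.findContours(m,cv2.RETR_EXTERNAL,cv2.CHAIN_APPROX_NONE); c=max(cs,key=cv2.contourArea)
    w=np.array([ray(d,p[0],z)[:2] for p in c]).astype(np.float32)
    r=cv2.minAreaRect(w*1000); b=cv2.boxPoints(r)
    print(name,"c",np.round(r[0],1),"size",np.round(r[1],1),"ang",round(r[2],2),"px",cv2.contourArea(c)); print(np.round(b,1).tolist())
    return r
for n,dd,pb,jb in(("top",d,(190,200,228,233),(275,160,378,235)),("scene",s,(300,155,335,188),(212,218,325,300))):
    hsv=cv2.cvtColor(dd["frame"],cv2.COLOR_RGB2HSV); h,S,V=cv2.split(hsv)
    green=((h>60)&(h<95)&(S>80)).astype(np.uint8)*255
    white=((S<50)&(V>150)).astype(np.uint8)*255
    quad(green|white,dd,0.0785,n+" pane",pb)
    quad(green,dd,0.008,n+" jig",jb)
    red=(((h<8)|(h>172))&(S>170)&(V>120)).astype(np.uint8)*255
    m=np.zeros_like(red);x0,y0,x1,y1=jb;m[y0:y1,x0:x1]=red[y0:y1,x0:x1]
    k,l,st,ce=cv2.connectedComponentsWithStats(m)
    for i in range(1,k): print("red",st[i],ce[i],ray(dd,ce[i],0.014).round(4))
    ye=((h>20)&(h<32)&(S>150)&(V>120)).astype(np.uint8)*255
    m=np.zeros_like(red);m[y0:y1,x0:x1]=ye[y0:y1,x0:x1]
    k,l,st,ce=cv2.connectedComponentsWithStats(m)
    for i in range(1,k): print("yel",st[i],ce[i],ray(dd,ce[i],0.015).round(4),ray(dd,ce[i],0.024).round(4))
    # tan box
E
```

```text
top pane c [510.6 303.3] size [51.6 79.3] ang 19.57 px 342.0
[[473.0, 332.1000061035156], [499.6000061035156, 257.29998779296875], [548.2000122070312, 274.6000061035156], [521.5999755859375, 349.29998779296875]]
top jig c [597.3 -23.7] size [163.5 151.3] ang 75.54 px 1179.5
[[503.70001220703125, -84.0], [650.2000122070312, -121.80000305175781], [691.0, 36.599998474121094], [544.5, 74.30000305175781]]
red [340 180   3   3   6] [340.83333333 181.16666667] [ 0.6437 -0.1287  0.014 ]
red [342 199   7   3  13] [345.23076923 200.07692308] [ 0.5787 -0.1419  0.014 ]
scene pane c [498.2 326.4] size [127.9 143.2] ang 35.78 px 477.0
[[404.5, 347.1000061035156], [488.20001220703125, 230.89999389648438], [592.0, 305.70001220703125], [508.20001220703125, 421.8999938964844]]
scene jig c [603.7 -25.7] size [159.3 148.4] ang 75.7 px 768.0
[[512.0999755859375, -84.5999984741211], [656.0, -121.19999694824219], [695.2999877929688, 33.099998474121094], [551.5, 69.80000305175781]]
red [249 256   8  10  41] [252.7804878  259.87804878] [ 0.5605 -0.1193  0.014 ]
red [270 274   5   4  13] [271.92307692 275.61538462] [ 0.6465 -0.131   0.014 ]
yel [257 280   1   1   1] [257. 280.] [ 0.6218 -0.1726  0.015 ] [ 0.6264 -0.1777  0.024 ]
```

```bash
cat >m.py <<'E'
from h import *
d=img("top"); s=img("scene")
def up(P,sc,ox,oy): return [((u+.5)/sc-.5+ox,(v+.5)/sc-.5+oy) for u,v in P]
def fit(model,w):
    # 2D rigid
    model=np.array(model,float);w=np.array(w)[:,:2]
    mc,wc=model.mean(0),w.mean(0);H=(model-mc).T@(w-wc);a=np.arctan2(H[0,1]-H[1,0],H[0,0]+H[1,1])
    Rm=np.array([[np.cos(a),-np.sin(a)],[np.sin(a),np.cos(a)]]);t=wc-Rm@mc
    return a,t,np.linalg.norm(w-(model@Rm.T+t),axis=1)
jm=[(-.07,.115),(-.07,-.155),(.084,-.155),(.084,.115)]
E
python3 - <<'E'
from m import *
# order by model: (-x,+y),( -x,-y),(+x,-y),(+x,+y)
T=up([(80,398),(628,525),(698,228),(152,95)],7,270,155)
S=up([(458,65),(62,290),(228,478),(634,226)],6,210,215)
for n,dd,P in(("top",d,T),("scene",s,S)):
    w=[ray(dd,p,.008) for p in P]; a,t,e=fit(jm,w); print(n,np.degrees(a),t,e.round(4))
pm=[(-.028,.045),(-.028,-.045),(.028,-.045),(.028,.045)]
T=up([(146,250),(274,205),(249,128),(119,172)],5,170,180)
S=up([(443,161),(403,270),(498,291),(546,182)],7,250,140)
for n,dd,P in(("top",d,T),("scene",s,S)):
    w=[ray(dd,p,.0785) for p in P]; a,t,e=fit(pm,w); print(n,np.degrees(a),t,e.round(4)); print(np.round(w,4).tolist())
E
```

```text
top -13.933734774711517 [ 0.5822855  -0.05403967] [0.0011 0.0028 0.0025 0.0007]
scene -14.10371556259463 [ 0.58714473 -0.05688805] [0.0014 0.0025 0.0017 0.0024]
top 19.290117900500547 [0.51155685 0.30252958] [0.0025 0.0025 0.0022 0.0017]
[[0.4722, 0.3341, 0.0785], [0.5008, 0.2532, 0.0785], [0.5508, 0.2701, 0.0785], [0.5225, 0.3527, 0.0785]]
scene 19.923556362527545 [0.51415135 0.30048146] [0.0019 0.0035 0.0036 0.0014]
[[0.4717, 0.3349, 0.0785], [0.5066, 0.2487, 0.0785], [0.5539, 0.2647, 0.0785], [0.5244, 0.3535, 0.0785]]
```

```bash
cat >>h.py <<'E'
def tool():
    o=get_obs(); return o,np.array(o["tool_pos"]),R.from_rotvec(o["tool_rot"])
def go(pos,yaw=None):
    "delta in tool axes from measured to world pos and tool-x yaw (deg), tool pointing down"
    o,p,r=tool(); M=r.as_matrix(); sh=M.T@(np.array(pos)-p)
    cx=np.degrees(np.arctan2(M[1,0],M[0,0]))
    w=None
    if yaw is not None:
        c,s_=np.cos(np.radians(yaw)),np.sin(np.radians(yaw))
        x=np.array([c,s_,0]);y=np.array([0,0,-1.]);z=np.cross(x,y)
        w=np.degrees((r.inv()*R.from_matrix(np.c_[x,y,z])).as_rotvec()).round(2)
    print("t",round(o["t"],2),"pos",p.round(4),"xyaw",cx.round(2),"open",round(o["opening"],4),"F",np.round(o["contact_force"],1),"| shift mm",(sh*1000).round(1),"turn",w)
E
python3 - <<'E'
from m import *
print(tool()[2].as_matrix().round(3))
a=np.radians(-14.02)
Rj=np.array([[np.cos(a),-np.sin(a)],[np.sin(a),np.cos(a)]]);J=np.array([.5847,-.0555])
print("seat",J+Rj@[0,.055])
def jc(dd,P,z): 
    for p in P:
        w=ray(dd,p,z)[:2]; print("  world",w.round(4),"jig mm",((Rj.T@(w-J))*1000).round(1))
print("cradle top");jc(d,up([(155,222),(328,263),(313,338),(135,297)],7,270,155),.024)
print("fin top");jc(d,up([(538,500),(597,222)],7,270,155),.056)
print("mark");jc(d,up([(500,188)],7,270,155),.016)
print("lever");jc(d,up([(530,315)],7,270,155),.05)
print("scene cradle");jc(s,up([(376,184),(500,107),(537,146),(418,219)],6,210,215),.024)
print("fin");jc(s,up([(130,182),(280,330)],6,210,215),.056)
print("mark,ptr");jc(s,up([(374,360)],6,210,215),.016);jc(s,up([(287,390)],6,210,215),.015)
for n,p in dict(can=(520,288),tin=(455,215),brush=(410,262),jar=(250,140),pot=(205,160),saucer=(287,264)).items(): print(n,ray(d,p,.08).round(3))
go([.51,.30,.2],19.6)
E
```

```text
[[ 0.306 -0.     0.952]
 [-0.952  0.     0.306]
 [-0.    -1.    -0.   ]]
seat [ 0.59802433 -0.00213838]
cradle top
  world [0.6244 0.0372] jig mm [16.1 99.5]
  world [ 0.6041 -0.0452] jig mm [16.3 14.7]
  world [ 0.5677 -0.0375] jig mm [-20.9  13.3]
  world [0.5879 0.0469] jig mm [-21.7 100.1]
fin top
  world [ 0.4851 -0.1383] jig mm [ -76.6 -104.4]
  world [ 0.6163 -0.1692] jig mm [  58.2 -102.7]
mark
  world [ 0.6423 -0.129 ] jig mm [ 73.7 -57.4]
lever
  world [ 0.5733 -0.1375] jig mm [  8.8 -82.4]
scene cradle
  world [ 0.5762 -0.0401] jig mm [-12.   12.8]
  world [0.5948 0.0465] jig mm [-14.9 101.4]
  world [0.6279 0.0354] jig mm [19.9 98.7]
  world [ 0.609  -0.0459] jig mm [21.3 15.2]
fin
  world [ 0.4921 -0.1405] jig mm [ -69.2 -104.9]
  world [ 0.6164 -0.1678] jig mm [  57.9 -101.3]
mark,ptr
  world [ 0.645  -0.1292] jig mm [ 76.4 -56.9]
  world [ 0.6218 -0.1706] jig mm [  63.9 -102.7]
can [ 0.285 -0.669  0.08 ]
tin [ 0.516 -0.482  0.08 ]
brush [ 0.367 -0.332  0.08 ]
jar [0.768 0.174 0.08 ]
pot [0.7  0.32 0.08]
saucer [0.362 0.054 0.08 ]
t 0.5 pos [ 0.1911 -0.595   0.2453] xyaw -72.19 open 0.0852 F [-0.7  0.5 -0.5] | shift mm [-754.6   45.3  577.3] turn [-0.000e+00 -9.179e+01 -1.000e-02]
```

Request:
send_rows(deltas=[[1,0,-0.05,0,0,0,0],[1,0,-0.1,0.02,0,0,0],[1,-0.01,-0.12,0.06,0,-5,0],[1,-0.03,-0.12,0.11,0,-12,0],[1,-0.05,-0.12,0.16,0,-19,0],[1,-0.07,-0.12,0.21,0,-26,0],[1,-0.1,-0.12,0.26,0,-33,0],[1,-0.12,-0.12,0.31,0,-40,0],[1,-0.15,-0.12,0.36,0,-47,0],[1,-0.2,-0.12,0.39,0,-54,0]], newtons=30)

```text
t: 1.75
tool_pos: [0.5027, -0.2839, 0.3647]
tool_rot: [-1.556, 0.246, -0.245]
contact_force: [1.2, 0.4, 0.3]
opening: 0.0853
```

```bash
python3 -c "
from h import *
go([.5125,.3015,.2],19.6)"
```

```text
t 1.75 pos [ 0.5027 -0.2839  0.3647] xyaw -17.94 open 0.0853 F [1.2 0.4 0.3] | shift mm [-170.9  165.1  559.9] turn [-3.000e-02 -3.754e+01 -1.000e-02]
```

Request:
send_rows(deltas=[[1,-0.01,0,0.05,0,-4,0],[1,-0.03,0,0.11,0,-8,0],[1,-0.05,0,0.17,0,-12,0],[1,-0.07,0.02,0.23,0,-16,0],[1,-0.09,0.05,0.29,0,-20,0],[1,-0.11,0.08,0.35,0,-24,0],[1,-0.13,0.11,0.41,0,-28,0],[1,-0.15,0.14,0.47,0,-32,0],[1,-0.165,0.18,0.53,0,-36,0],[1,-0.171,0.22,0.56,0,-37.5,0]])

```text
t: 3.0
tool_pos: [0.5124, 0.2787, 0.1673]
tool_rot: [-1.554, -0.269, 0.263]
contact_force: [1.1, -1.0, 0.4]
opening: 0.0851
```

```bash
python3 - <<'E'
from m import *
d=img("top"); s=img("scene")
go([.5125,.3015,.073],19.6)
o,p,r=tool(); print(proj(d,p),proj(s,p), d["frame"].shape)
crop(d,160,160,270,270,6,"g1.png"); crop(s,270,100,370,200,6,"g2.png")
E
```

```text
t 3.2 pos [0.5111 0.2765 0.1657] xyaw 19.39 open 0.085 F [-0.4 -0.7  0.7] | shift mm [ 9.8 92.7 23.1] turn [ 0.03 -0.21 -0.14]
[213.03154266 212.84863785] [314.06496768 155.17774354] (420, 560, 3)
```

View pics/g1.png

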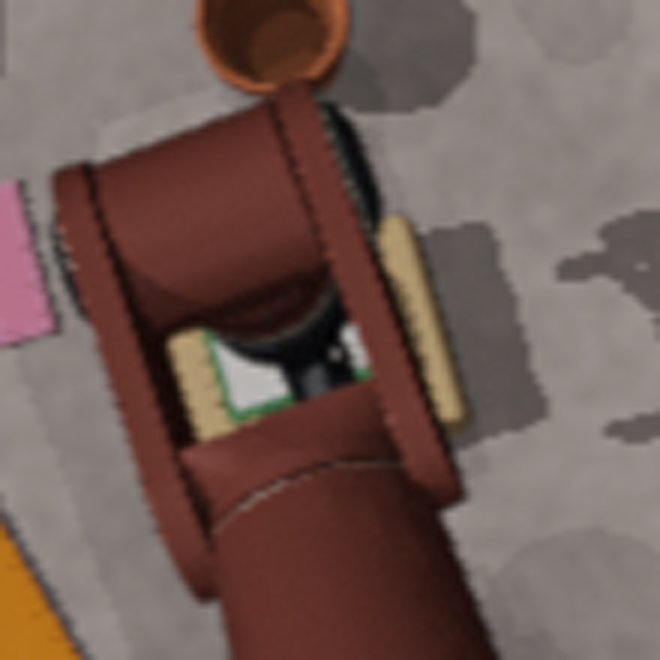

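View pics/g2.png

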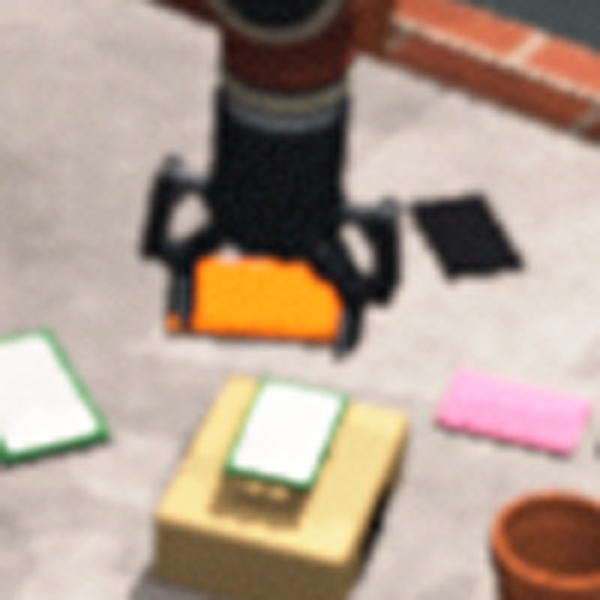

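Request:
send_rows(deltas=[[1,0.005,0.01,0.012,0,-0.2,0],[1,0.01,0.02,0.022,0,-0.2,0],[1,0.01,0.03,0.022,0,-0.2,0],[1,0.01,0.04,0.022,0,-0.2,0],[1,0.01,0.05,0.022,0,-0.2,0],[1,0.01,0.055,0.022,0,-0.2,0],[1,0.01,0.06,0.022,0,-0.2,0],[1,0.01,0.06,0.022,0,-0.2,0],[1,0.01,0.06,0.022,0,-0.2,0],[1,0.01,0.06,0.022,0,-0.2,0]])

```text
t: 4.45
tool_pos: [0.5142, 0.3005, 0.1073]
tool_rot: [-1.554, -0.268, 0.267]
contact_force: [-0.4, 0.2, -0.4]
opening: 0.0855
```

```bash
python3 - <<'E'
from m import *
s=img("scene")
go([.5130,.3012,.073],19.6)
o,p,r=tool(); y=r.as_matrix()[:,1]
for k in(0,.014,.03): print(k,proj(s,p+k*y), (proj(s,p+k*y)-[270,120]+.5)*10-.5)
crop(s,270,120,350,180,10,"g3.png")
E
```

```text
t 4.6 pos [0.5141 0.3004 0.1071] xyaw 19.51 open 0.0853 F [ 0.3 -0.4  0.9] | shift mm [-0.8 34.1  1.1] turn [-0.   -0.09  0.03]
0 [317.58911598 165.47871533] [480.39115981 459.28715326]
0.014 [317.34038373 168.54923515] [477.90383726 489.9923515 ]
0.03 [317.05964635 172.01484794] [475.09646348 524.64847938]
```

View pics/g3.png

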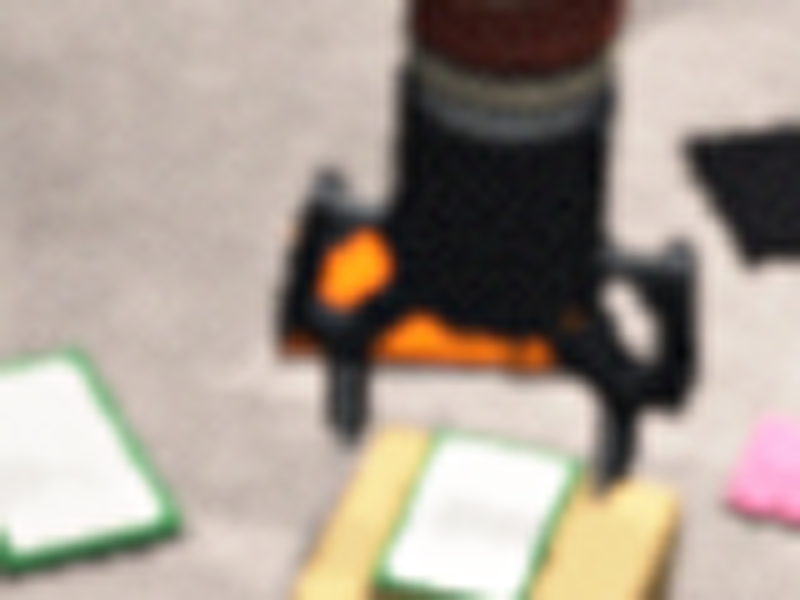

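The fingertips, when open, sit at the TCP's own height (crop (350,435) and (612,480), mid (481,458), TCP projects to (480,459)), and the pane is centred below them. I'll descend to TCP z 0.070.

Request:
send_rows(deltas=[[1,-0.001,0.005,0.001,0,0,0],[1,-0.001,0.012,0.001,0,0,0],[1,-0.001,0.02,0.001,0,0,0],[1,-0.001,0.028,0.001,0,0,0],[1,-0.001,0.034,0.001,0,0,0],[1,-0.001,0.037,0.001,0,0,0],[1,-0.001,0.037,0.001,0,0,0],[0.5,-0.001,0.037,0.001,0,0,0],[0,-0.001,0.037,0.001,0,0,0],[-0.2,-0.001,0.037,0.001,0,0,0]], newtons=25)

```text
t: 5.85
tool_pos: [0.5132, 0.3011, 0.0705]
tool_rot: [-1.554, -0.268, 0.266]
contact_force: [0.0, 0.1, 2.1]
opening: 0.0553
```

Request:
send_rows(deltas=[[-0.5,0,0,0,0,0,0],[-0.5,0,0,0,0,0,0],[-0.5,0,0,0,0,0,0],[-0.5,0,0,0,0,0,0],[-0.5,0,0,0,0,0,0],[-0.5,0,0,0,0,0,0],[-0.5,0,0,0,0,0,0],[-0.5,0,0,0,0,0,0],[-0.5,0,0,0,0,0,0],[-0.5,0,0,0,0,0,0]])

```text
t: 7.1
tool_pos: [0.5131, 0.3011, 0.0705]
tool_rot: [-1.554, -0.268, 0.266]
contact_force: [-0.2, -0.2, 5.1]
opening: 0.0554
```

```bash
python3 - <<'E'
from m import *
s=img("scene")
go([.5130,.3012,.2],19.6)
crop(s,270,120,350,180,10,"g4.png")
E
```

```text
t 7.25 pos [0.5131 0.3011 0.0705] xyaw 19.51 open 0.0551 F [-0.1  0.5  5.1] | shift mm [ 0.000e+00 -1.295e+02  1.000e-01] turn [-0.   -0.09  0.07]
```

View pics/g4.png

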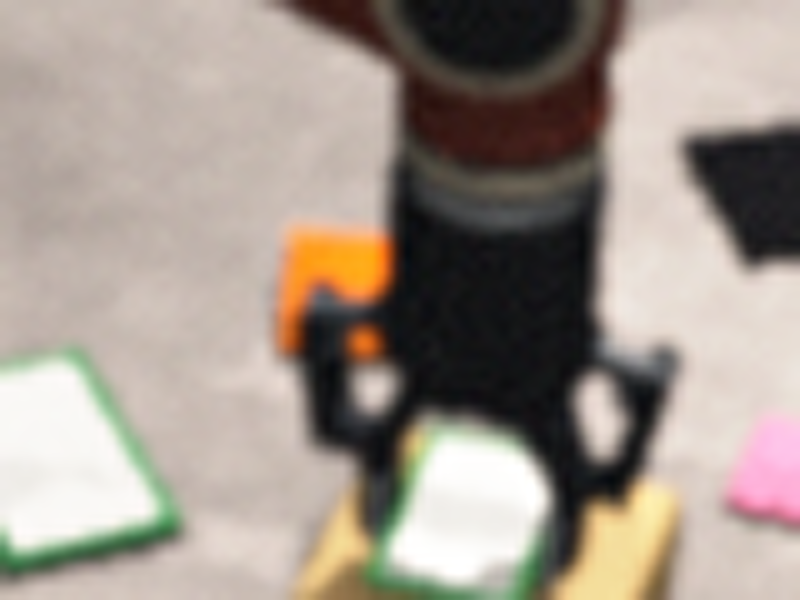

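Gripped at 55 mm opening; the pane's edges are between the pads. Now I'll lift and carry it over the jig.

Request:
send_rows(deltas=[[-0.5,0,-0.01,0,0,0,0],[-0.5,0,-0.03,0,0,0,0],[-0.5,0,-0.055,0,0,0,0],[-0.5,0,-0.08,0,0,0,0],[-0.5,0,-0.095,0,0,0,0],[-0.5,0,-0.1,-0.01,0,0,0],[-0.5,-0.002,-0.1,-0.03,0,3,0],[-0.5,-0.004,-0.1,-0.055,0,6,0],[-0.5,-0.006,-0.1,-0.08,0,9,0],[-0.5,-0.008,-0.1,-0.11,0,12,0]])

```text
t: 8.5
tool_pos: [0.5413, 0.1924, 0.1681]
tool_rot: [-1.569, -0.098, 0.102]
contact_force: [0.3, 0.1, -0.3]
opening: 0.0548
```

```bash
python3 - <<'E'
from h import *
go([.5988,-.001,.12],-14)
E
```

```text
t 8.5 pos [0.5413 0.1924 0.1681] xyaw 7.28 open 0.0548 F [ 0.3  0.1 -0.3] | shift mm [  32.7   48.1 -199.1] turn [ 0.06 21.28 -0.15]
```

Request:
send_rows(deltas=[[-0.5,0.004,0,-0.03,0,3,0],[-0.5,0.01,0,-0.06,0,6,0],[-0.5,0.015,0,-0.09,0,9,0],[-0.5,0.02,0,-0.12,0,12,0],[-0.5,0.024,0.01,-0.15,0,15,0],[-0.5,0.028,0.02,-0.172,0,18,0],[-0.5,0.031,0.03,-0.188,0,20,0],[-0.5,0.0325,0.04,-0.197,0,21.3,0],[-0.5,0.0327,0.05,-0.199,0,21.3,0],[-0.5,0.0327,0.06,-0.199,0,21.3,0]])

```text
t: 9.75
tool_pos: [0.6002, 0.002, 0.1091]
tool_rot: [-1.562, 0.189, -0.188]
contact_force: [-0.7, -0.7, -0.4]
opening: 0.0553
```

```bash
python3 - <<'E'
from m import *
s=img("scene");d=img("top")
go([.5988,-.001,.03],-14)
o,p,r=tool()
for k in(-.006,.078): print(k,proj(s,p+k*r.as_matrix()[:,1]),proj(d,p+k*r.as_matrix()[:,1]))
crop(s,210,200,330,290,6,"p1.png");crop(d,270,155,380,240,7,"p2.png")
E
```

```text
t 9.95 pos [0.6001 0.0022 0.1096] xyaw -13.74 open 0.0551 F [ 0.9  0.4 -1.1] | shift mm [-0.5 79.6 -3.4] turn [-0.01  0.26 -0.02]
-0.006 [286.62184648 221.09828888] [303.23868619 187.29484211]
0.078 [286.1508301  239.38123579] [302.3249593  192.88697726]
```

View pics/p1.png

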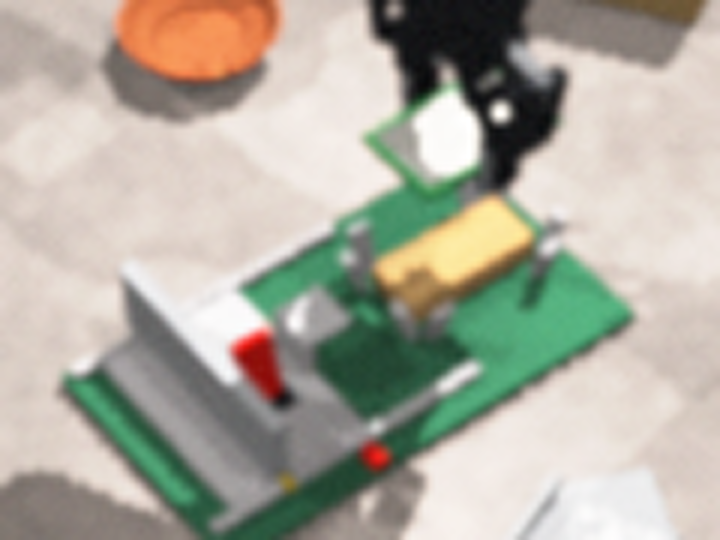

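View pics/p2.png

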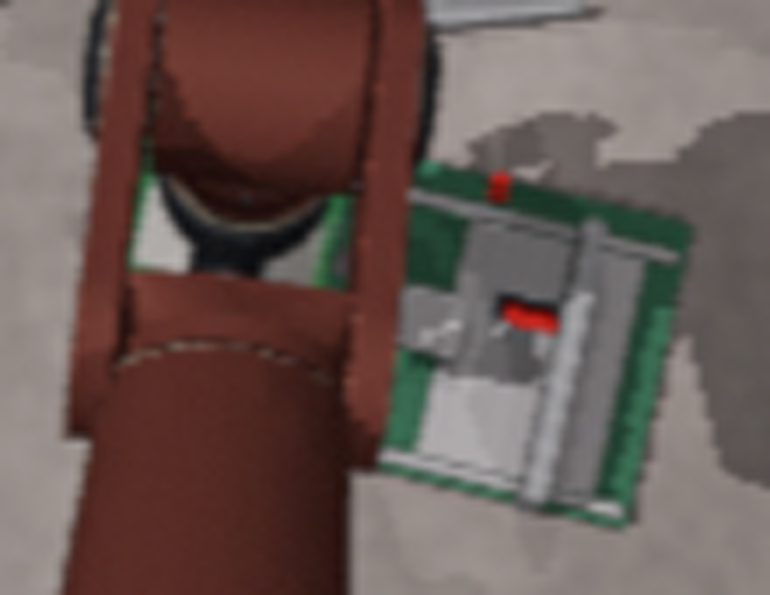

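```bash
python3 - <<'E'
from m import *
o,p,r=tool(); a=np.radians(-14.02)
Rj=np.array([[np.cos(a),-np.sin(a)],[np.sin(a),np.cos(a)]])
J=np.array([.5988,-.001])
def jc(n,dd,P,z):
    for q in P:
        w=ray(dd,q,z)[:2]; print(n,"rel seat est",((Rj.T@(w-J))*1000).round(1),"rel tcp",((Rj.T@(w-p[:2]))*1000).round(1))
jc("pane scene -y corners",s,up([(365,138),(430,193)],6,210,200),.117)
jc("pane top +y edge",d,up([(150,170),(133,268)],7,270,155),.117)
jc("pane top -y edge",d,up([(347,200),(325,287)],7,270,155),.117)
jc("cradle scene",s,up([(376,274),(500,197),(537,236),(410,312)],6,210,200),.024)
jc("cradle top",d,up([(155,222),(328,263),(313,338),(135,297)],7,270,155),.024)
E
```

```text
pane scene -y corners rel seat est [-24.2 -41.1] rel tcp [-25.3 -44.4]
pane scene -y corners rel seat est [ 26.9 -39. ] rel tcp [ 25.8 -42.2]
pane top +y edge rel seat est [17.5 47.2] rel tcp [16.5 43.9]
pane top +y edge rel seat est [-28.1  43.9] rel tcp [-29.2  40.6]
pane top -y edge rel seat est [ 25.2 -42.2] rel tcp [ 24.1 -45.4]
pane top -y edge rel seat est [-16.1 -41.7] rel tcp [-17.1 -44.9]
cradle scene rel seat est [-12.5 -43.5] rel tcp [-13.5 -46.7]
cradle scene rel seat est [-15.3  45.1] rel tcp [-16.4  41.8]
cradle scene rel seat est [19.4 42.4] rel tcp [18.4 39.1]
cradle scene rel seat est [ 19.8 -45.7] rel tcp [ 18.8 -49. ]
cradle top rel seat est [15.6 43.2] rel tcp [14.6 40. ]
cradle top rel seat est [ 15.8 -41.6] rel tcp [ 14.8 -44.9]
cradle top rel seat est [-21.3 -43. ] rel tcp [-22.4 -46.3]
cradle top rel seat est [-22.2  43.8] rel tcp [-23.2  40.6]
```

```bash
python3 - <<'E'
from m import *
a=np.radians(-14.02);Rj=np.array([[np.cos(a),-np.sin(a)],[np.sin(a),np.cos(a)]]);J=np.array([.5988,-.001])
for n,dd,P in(("top",d,up([(175,185),(325,222),(138,328),(290,365),(135,203),(113,292),(350,258),(328,345)],7,270,155)),("scene",s,up([(500,88),(467,82),(360,142),(345,165),(552,132),(545,150),(443,218),(402,218)],6,210,215))):
    w=np.array([Rj.T@(ray(dd,q,.036)[:2]-J) for q in P])*1000; print(n,w.round(1).tolist(),w.mean(0).round(1))
E
```

```text
top [[32.7, 37.8], [32.1, -35.6], [-38.7, 38.4], [-38.9, -35.3], [19.6, 54.1], [-24.7, 54.0], [18.0, -51.0], [-25.3, -50.5]] [-3.2  1.5]
scene [[-17.8, 46.7], [-32.5, 35.3], [-33.2, -38.3], [-24.9, -54.7], [24.7, 48.0], [32.5, 36.5], [36.4, -36.8], [23.2, -53.8]] [ 1.1 -2.1]
```

Request:
send_rows(deltas=[[-0.5,0,0.01,-0.002,0,0.2,0],[-0.5,0,0.02,-0.0033,0,0.2,0],[-0.5,0,0.03,-0.0033,0,0.2,0],[-0.5,0,0.04,-0.0033,0,0.2,0],[-0.5,0,0.05,-0.0033,0,0.2,0],[-0.5,0,0.06,-0.0033,0,0.2,0],[-0.5,0,0.067,-0.0033,0,0.2,0],[-0.5,0,0.07,-0.0033,0,0.2,0],[-0.5,0,0.07,-0.0033,0,0.2,0],[-0.5,0,0.07,-0.0033,0,0.2,0]])

```text
t: 11.4
tool_pos: [0.5999, -0.0017, 0.0403]
tool_rot: [-1.562, 0.191, -0.192]
contact_force: [0.4, -1.0, -0.6]
opening: 0.0554
```

```bash
python3 - <<'E'
from m import *
s=img("scene");d=img("top")
go([.5988,-.001,.0215],-14)
crop(s,260,205,330,265,10,"p3.png");crop(d,270,155,380,240,7,"p4.png")
E
```

```text
t 11.6 pos [ 0.5998 -0.0017  0.0402] xyaw -13.99 open 0.055 F [ 0.2 -0.3 -0.7] | shift mm [-1.1 18.7  0.4] turn [-0.01  0.01  0.04]
```

View pics/p3.png

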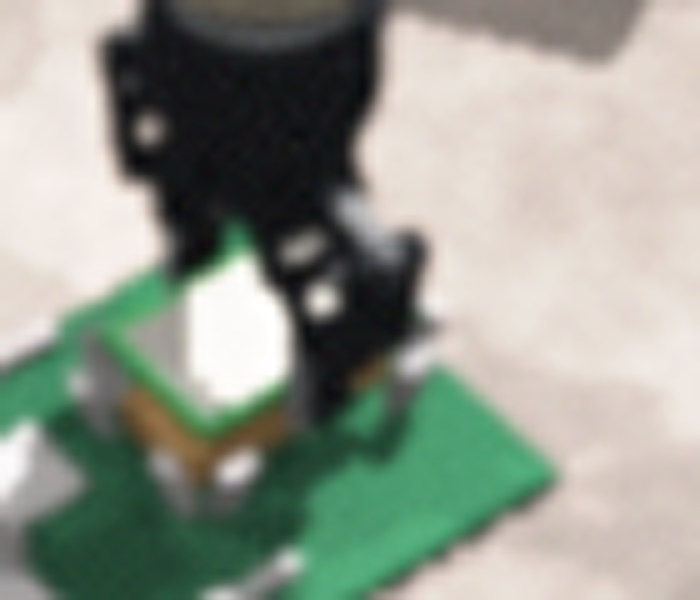

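View pics/p4.png

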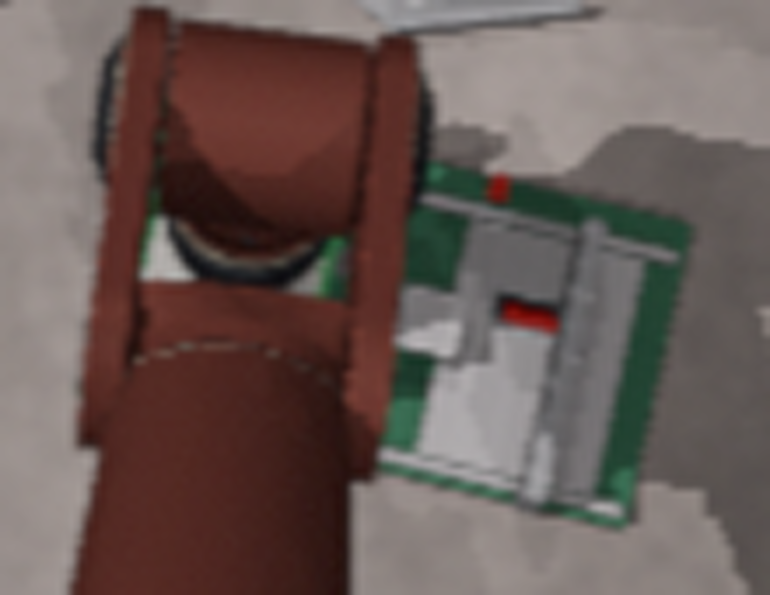

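```bash
python3 - <<'E'
from m import *
o,p,r=tool(); a=np.radians(-14.02);Rj=np.array([[np.cos(a),-np.sin(a)],[np.sin(a),np.cos(a)]]);J=np.array([.5988,-.001])
def jc(n,dd,P,z):
    for q in P:
        w=ray(dd,q,z)[:2]; print(n,"rel seat est",((Rj.T@(w-J))*1000).round(1),"rel tcp",((Rj.T@(w-p[:2]))*1000).round(1))
jc("scene",s,up([(100,334),(208,437)],10,260,205),.048)
jc("top +y",d,up([(155,200),(142,280)],7,270,155),.048)
jc("top -y",d,up([(345,235),(330,300)],7,270,155),.048)
E
```

```text
scene rel seat est [-25.4 -44.2] rel tcp [-26.4 -43.8]
scene rel seat est [ 30.  -44.2] rel tcp [ 29.1 -43.8]
top +y rel seat est [20.5 44.7] rel tcp [19.6 45.2]
top +y rel seat est [-18.3  41.6] rel tcp [-19.3  42. ]
top -y rel seat est [ 25.4 -46. ] rel tcp [ 24.5 -45.6]
top -y rel seat est [ -6.6 -46.3] rel tcp [ -7.6 -45.8]
```

Request:
send_rows(deltas=[[-0.5,-0.0005,0.003,0.0005,0,0,0],[-0.5,-0.0005,0.006,0.0005,0,0,0],[-0.5,-0.0005,0.009,0.0005,0,0,0],[-0.5,-0.0005,0.012,0.0005,0,0,0],[-0.5,-0.0005,0.015,0.0005,0,0,0],[-0.5,-0.0005,0.017,0.0005,0,0,0],[-0.5,-0.0005,0.018,0.0005,0,0,0],[-0.5,-0.0005,0.0185,0.0005,0,0,0],[-0.5,-0.0005,0.0185,0.0005,0,0,0],[-0.5,-0.0005,0.0185,0.0005,0,0,0]])

```text
t: 12.95
tool_pos: [0.5992, -0.0011, 0.0215]
tool_rot: [-1.562, 0.192, -0.192]
contact_force: [-0.8, -0.1, 1.3]
opening: 0.0555
```

```bash
python3 - <<'E'
from m import *
s=img("scene")
go([.5988,-.001,.0215],-14)
crop(s,260,205,330,265,10,"p5.png")
E
```

```text
t 13.1 pos [ 0.5992 -0.001   0.0215] xyaw -13.99 open 0.0554 F [-1.2 -0.1  0.8] | shift mm [-0.4  0.  -0.1] turn [-0.    0.01  0.01]
```

View pics/p5.png

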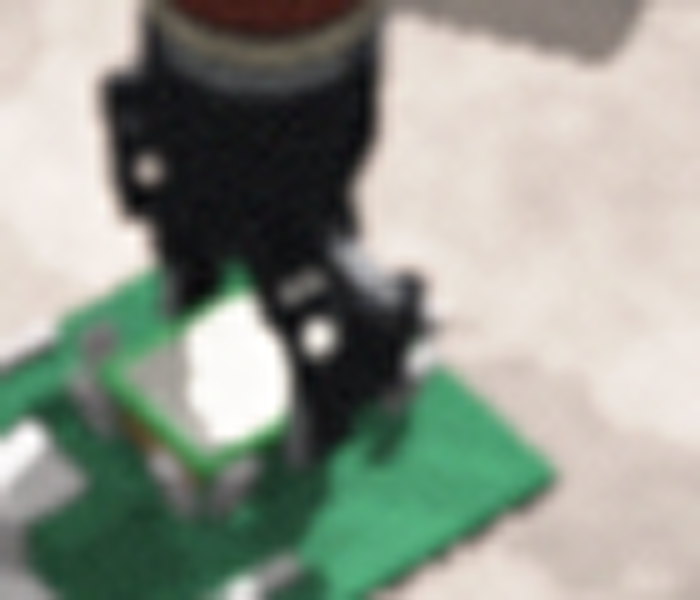

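Request:
send_rows(deltas=[[-0.5,0,0.001,0,0,0,0],[-0.5,0,0.001,0,0,0,0],[0.6,0,0.001,0,0,0,0],[0.6,0,0.001,0,0,0,0],[0.6,0,0.001,0,0,0,0],[0.6,0,0.001,0,0,0,0],[0.6,0,-0.01,0,0,0,0],[0.6,0,-0.03,0,0,0,0],[0.6,0,-0.06,0,0,0,0],[0.6,0,-0.1,0,0,0,0]])

```text
t: 14.35
tool_pos: [0.5989, -0.001, 0.1231]
tool_rot: [-1.562, 0.192, -0.192]
contact_force: [0.4, -0.2, 0.1]
opening: 0.0681
```

```bash
python3 - <<'E'
from m import *
s=img("scene");d=img("top")
go([.5,-.1,.15],76)
crop(s,210,200,330,290,6,"p6.png");crop(d,270,155,380,240,7,"p7.png")
E
```

```text
t 14.55 pos [ 0.6004 -0.0012  0.124 ] xyaw -13.99 open 0.0684 F [-0.6 -1.1 -0.7] | shift mm [ -73.4  -26.3 -120.1] turn [  0.17 -89.99   0.22]
```

View pics/p6.png

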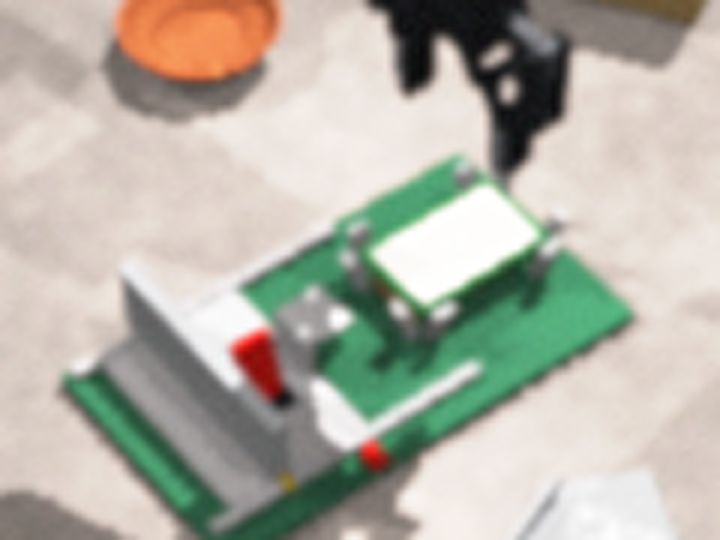

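The pane lies flat between the guides, at crop (455,245) in p6. Next is the fin.

```bash
python3 - <<'E'
from h import *
print(get_obs()["q"].round(3))
go([.519,-.146,.12],76); go([.519,-.146,.12],-104)
E
```

```text
[-0.126  0.096  1.777  0.     1.264  0.118]
t 14.55 pos [ 0.6004 -0.0012  0.124 ] xyaw -13.99 open 0.0684 F [-0.6 -1.1 -0.7] | shift mm [ -44.     3.8 -160.2] turn [  0.17 -89.99   0.22]
t 14.55 pos [ 0.6004 -0.0012  0.124 ] xyaw -13.99 open 0.0684 F [-0.6 -1.1 -0.7] | shift mm [ -44.     3.8 -160.2] turn [-0.22 90.01  0.17]
```

Request:
send_rows(deltas=[[0.3,-0.002,-0.01,-0.01,0,-8,0],[0.2,-0.006,-0.02,-0.03,0,-17,0],[0.1,-0.012,-0.02,-0.05,0,-26,0],[0,-0.018,-0.02,-0.075,0,-35,0],[0,-0.024,-0.02,-0.1,0,-45,0],[0,-0.03,-0.02,-0.12,0,-55,0],[0,-0.036,-0.01,-0.14,0,-65,0],[0,-0.04,0,-0.152,0,-75,0],[0,-0.044,0.003,-0.16,0,-84,0],[0,-0.044,0.003,-0.16,0,-90,0]])

```text
t: 15.8
tool_pos: [0.5161, -0.1456, 0.1164]
tool_rot: [-1.31, -1.027, 1.031]
contact_force: [-0.3, -0.8, 0.4]
opening: 0.0426
```

```bash
python3 - <<'E'
from m import *
s=img("scene");d=img("top")
go([.519,-.146,.07],76)
o,p,r=tool()
for k in(0,.065): print(k,(proj(s,p+k*r.as_matrix()[:,1])-[200,200]+.5)*6-.5)
crop(s,200,200,330,290,6,"f1.png");crop(d,270,155,380,240,7,"f2.png")
E
```

```text
t 16.0 pos [ 0.5172 -0.1454  0.1176] xyaw 75.91 open 0.0427 F [1.  0.1 0.5] | shift mm [-0.2 47.5 -1.9] turn [-0.09 -0.09  0.02]
0 [212.7881039  218.69433762]
0.065 [220.1499573  304.27843671]
```

View pics/f1.png

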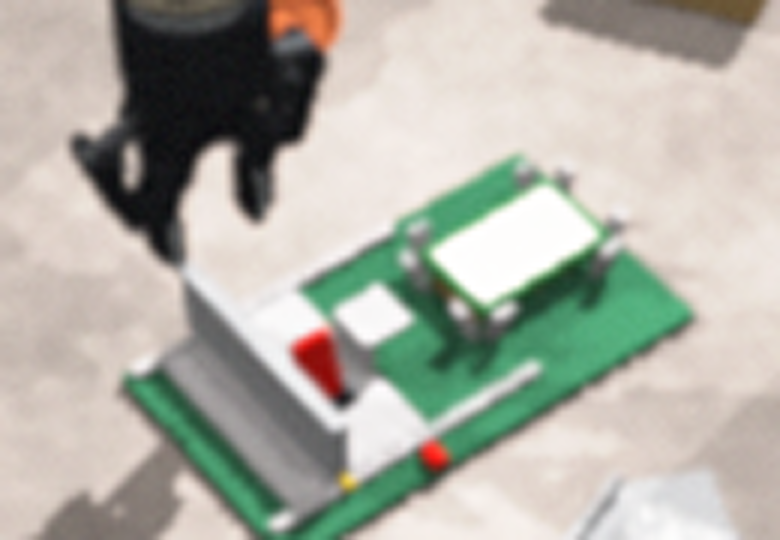

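View pics/f2.png

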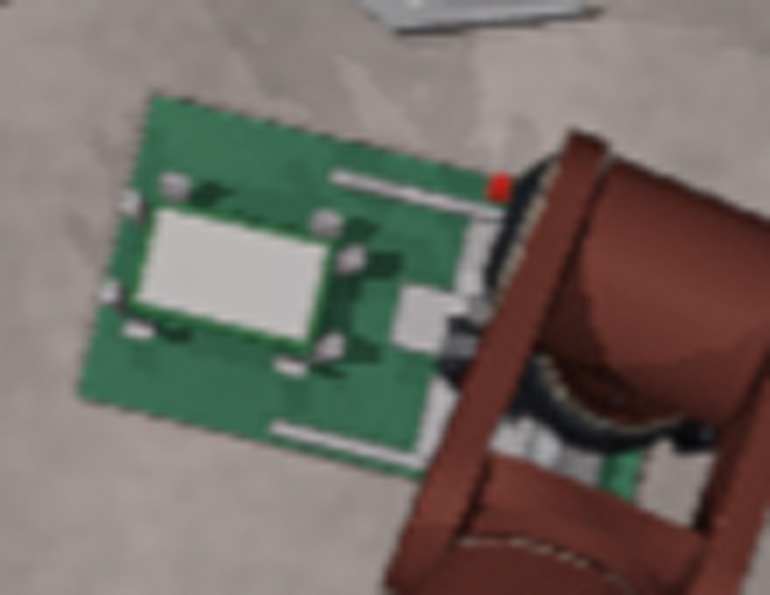

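The jaws straddle the fin (tips (170,260) and (258,215) in f1, fin top end (187,270)), and the pane looks well seated in f2. I'll descend and grip.

Request:
send_rows(deltas=[[0,0,0.015,-0.002,0,0,0],[0,0,0.03,-0.002,0,0,0],[0,0,0.045,-0.002,0,0,0],[0,0,0.06,-0.002,0,0,0],[0,0,0.07,-0.002,0,0,0],[0,0,0.077,-0.002,0,0,0],[0,0,0.0775,-0.002,0,0,0],[-0.5,0,0.0775,-0.002,0,0,0],[-1,0,0.0775,-0.002,0,0,0],[-1,0,0.0775,-0.002,0,0,0]], newtons=10)

```text
t: 17.25
tool_pos: [0.5206, -0.1447, 0.0416]
tool_rot: [-1.314, -1.03, 1.024]
contact_force: [2.7, 6.5, 1.3]
opening: 0.0097
```

```bash
python3 - <<'E'
from m import *
s=img("scene")
go([.519,-.146,.04],76)
crop(s,200,200,330,290,6,"f3.png")
E
```

```text
t 17.4 pos [ 0.5206 -0.1447  0.0416] xyaw 75.98 open 0.0096 F [2.4 7.  1.6] | shift mm [-1.7  1.6  1.3] turn [ 0.08 -0.02  0.19]
```

View pics/f3.png

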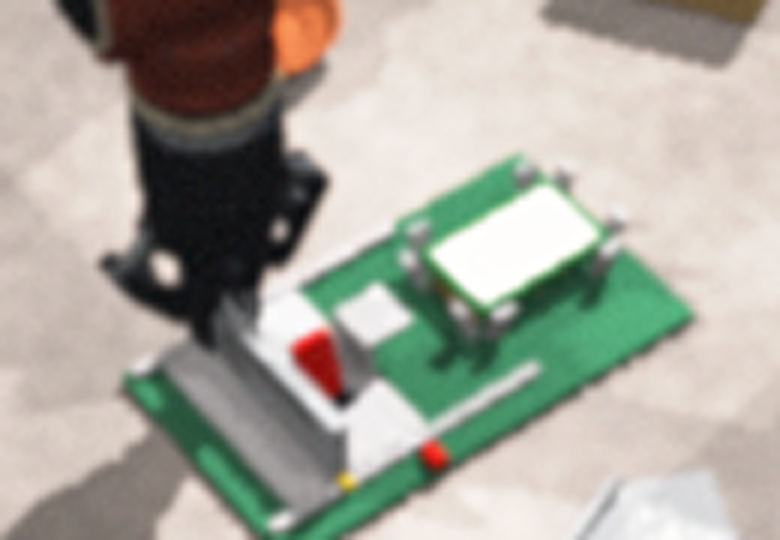

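Request:
send_rows(deltas=[[-1,0.004,0,0,0,0,0],[-1,0.009,0,0,0,0,0],[-1,0.014,0,0,0,0,0],[-1,0.02,0,0,0,0,0],[-1,0.026,0,0,0,0,0],[-1,0.032,0,0,0,0,0],[-1,0.038,0,0,0,0,0],[-1,0.043,0,0,0,0,0],[-1,0.045,0,0,0,0,0],[-1,0.045,0,0,0,0,0]], newtons=20)

```text
t: 18.65
tool_pos: [0.5313, -0.1022, 0.0416]
tool_rot: [-1.316, -1.028, 1.027]
contact_force: [-1.1, -3.3, 6.2]
opening: 0.0096
```

```bash
python3 - <<'E'
from m import *
s=img("scene");d=img("top")
go([.5206,-.1447,.04],76)
crop(s,200,200,330,290,6,"f4.png");crop(s,250,260,290,290,16,"f5.png");crop(d,270,155,380,240,7,"f6.png")
E
```

```text
t 18.85 pos [ 0.5313 -0.1023  0.0416] xyaw 76.02 open 0.0094 F [-0.9 -2.1  5.3] | shift mm [-43.7   1.6   0.1] turn [ 0.08  0.02 -0.  ]
```

View pics/f4.png

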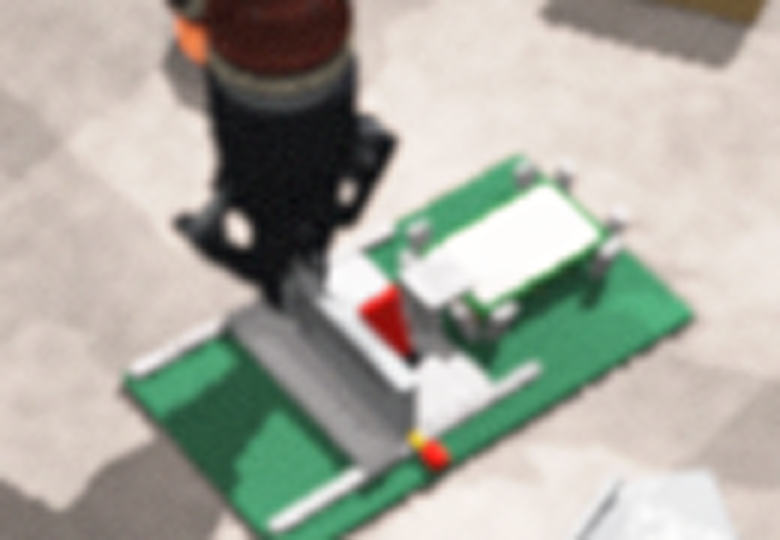

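View pics/f5.png

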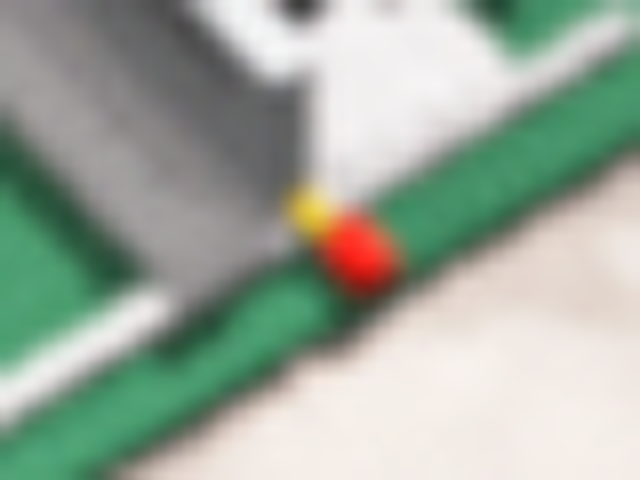

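View pics/f6.png

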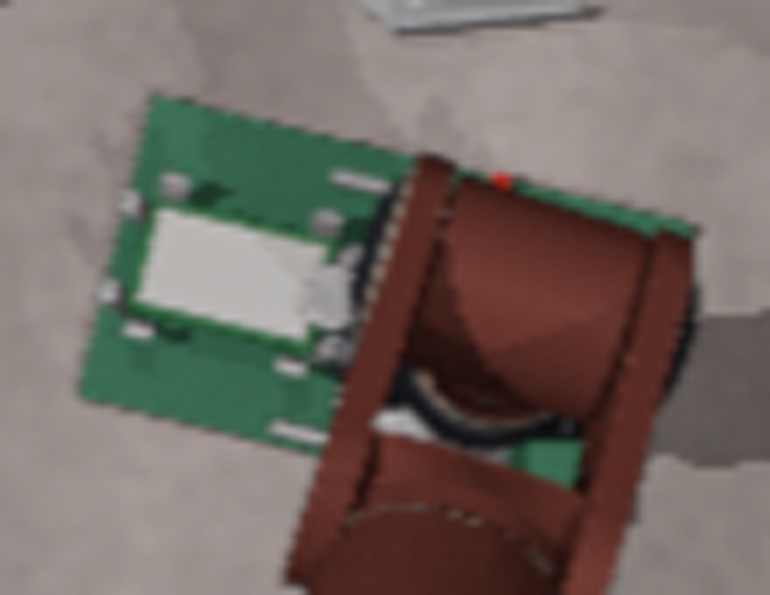

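```bash
cat >mark.py <<'E'
from m import *
def chk():
    a=np.radians(-14.02);Rj=np.array([[np.cos(a),-np.sin(a)],[np.sin(a),np.cos(a)]]);J=np.array([.5847,-.0555])
    hsv=cv2.cvtColor(s["frame"],cv2.COLOR_RGB2HSV).astype(int);h,S,V=hsv[...,0],hsv[...,1],hsv[...,2]
    for n,m,z in(("yel",(h>=16)&(h<=35)&(S>110)&(V>100),.015),("red",((h<8)|(h>172))&(S>150)&(V>100),.013)):
        m=m.copy(); m[:268]=0;m[290:]=0;m[:,:252]=0;m[:,290:]=0
        yy,xx=np.nonzero(m); w=S[yy,xx].astype(float); c=(np.average(xx,weights=w),np.average(yy,weights=w)); q=ray(s,c,z)[:2]
        print(n,len(xx),np.round(c,2),"jig mm",((Rj.T@(q-J))*1000).round(1))
    print("tcp jig",((Rj.T@(tool()[1][:2]-J))*1000).round(1))
    print("along jig y px/mm",(proj(s,np.r_[J+Rj@[.07,-.05],.015])-proj(s,np.r_[J+Rj@[.07,-.06],.015]))/10)
chk()
E
python3 mark.py
```

```text
yel 7 [268.87 273.13] jig mm [ 65.6 -60.3]
red 14 [271.78 275.64] jig mm [ 77.5 -58.2]
tcp jig [-40.5 -58.4]
along jig y px/mm [ 0.25849102 -0.15871654]
```

Request:
send_rows(deltas=[[-1,0.0008,0,0,0,0,0],[-1,0.0015,0,0,0,0,0],[-1,0.0015,0,-0.003,0,0,0],[-1,0.0015,0,-0.006,0,0,0],[-1,0.0015,0,-0.01,0,0,0],[-1,0.0015,0,-0.014,0,0,0],[-1,0.0015,0,-0.018,0,0,0],[-1,0.0015,0,-0.022,0,0,0],[-1,0.0015,0,-0.026,0,0,0],[-1,0.0015,0,-0.03,0,0,0]], newtons=10)

```text
t: 20.2
tool_pos: [0.5478, -0.1041, 0.0354]
tool_rot: [-1.286, -1.007, 1.041]
contact_force: [-33.2, 4.5, 14.0]
opening: 0.0095
```

```bash
python3 - <<'E'
from mark import *
go([.5313,-.1023,.04],76)
crop(s,200,200,330,290,6,"f7.png")
E
```

```text
yel 5 [269.39 272.79] jig mm [ 65.5 -58.2]
red 15 [271.88 275.71] jig mm [ 77.9 -58.2]
tcp jig [-23.2 -56.1]
along jig y px/mm [ 0.25849102 -0.15871654]
t 20.3 pos [ 0.5486 -0.1043  0.0353] xyaw 76.06 open 0.0097 F [-28.2   3.5  11.2] | shift mm [-2.2 -4.2 17.4] turn [-1.8   0.06  0.06]
```

View pics/f7.png

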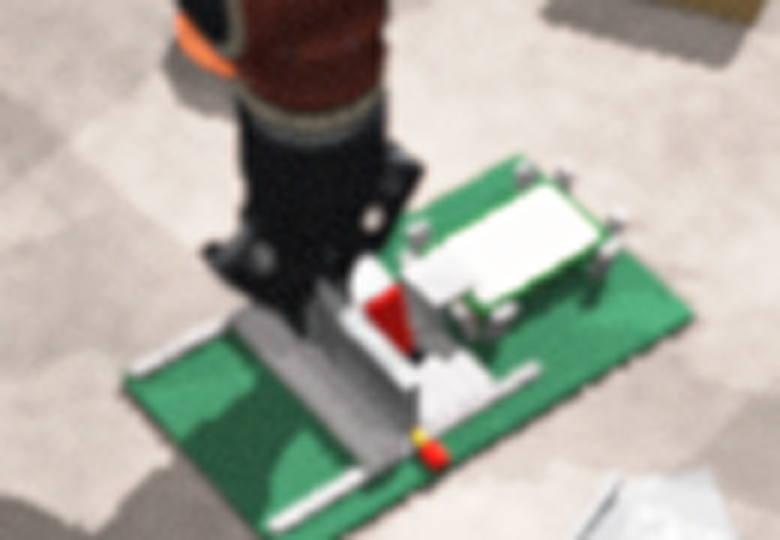

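Force is 33 N along the fin, so the grip is dragging. I'll ease the grip and pull the command back a bit to see how it relaxes.

Request:
send_rows(deltas=[[-1,0,0,0.006,0,0,0],[-1,0,0,0.01,0,0,0],[-1,0,0,0.01,0,0,0],[-1,0,0,0.01,0,0,0],[-1,0,0,0.01,0,0,0],[-1,0,0,0.01,0,0,0],[-1,0,0,0.01,0,0,0],[-1,0,0,0.01,0,0,0],[-1,0,0,0.01,0,0,0],[-1,0,0,0.01,0,0,0]], newtons=5)

```text
t: 21.55
tool_pos: [0.5483, -0.1049, 0.036]
tool_rot: [-1.312, -1.026, 1.028]
contact_force: [6.3, -3.9, -23.3]
opening: 0.0096
```

```bash
python3 - <<'E'
from mark import *
go([.5313,-.1023,.04],76)
print(get_obs()["wrist_torque"])
crop(s,220,220,300,280,10,"f8.png")
E
```

```text
yel 5 [269.05 272.82] jig mm [ 65.  -59.1]
red 14 [271.76 275.64] jig mm [ 77.4 -58.3]
tcp jig [-23.4 -56.7]
along jig y px/mm [ 0.25849102 -0.15871654]
t 21.65 pos [ 0.5482 -0.1049  0.036 ] xyaw 76.0 open 0.0097 F [  6.5  -4.7 -23.2] | shift mm [-1.6 -4.  17.1] turn [-0.19 -0.    0.04]
[-0.70177516 -1.04268603 -0.08936593]
```

View pics/f8.png

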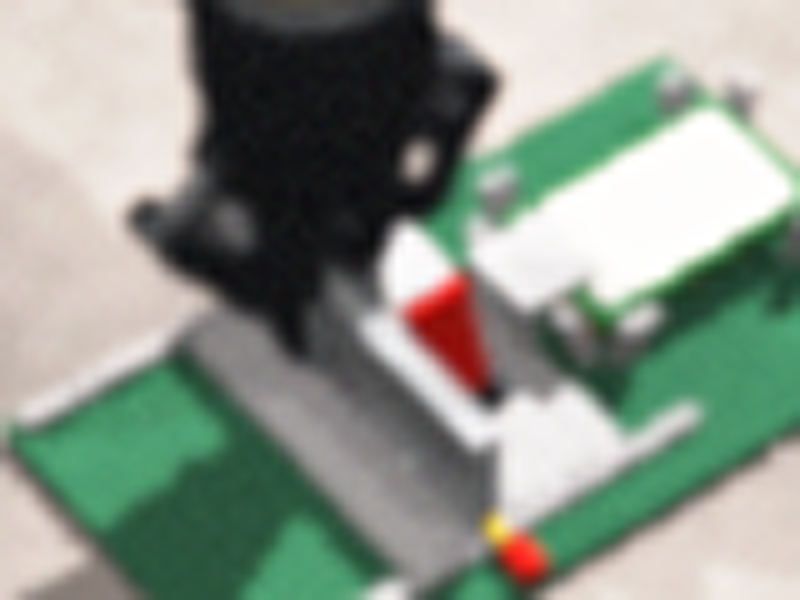

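Request:
send_rows(deltas=[[-0.79,0,0,0,0,0,0],[-0.79,0,0,0,0,0,0],[-0.79,0,0,0,0,0,0],[-0.79,0,0,0,0,0,0],[-0.79,0,0,-0.002,0,0,0],[-0.79,0,0,-0.004,0,0,0],[-0.79,0,0,-0.006,0,0,0],[-0.79,0,0,-0.008,0,0,0],[-0.79,0,0,-0.01,0,0,0],[-0.79,0,0,-0.012,0,0,0]], newtons=5)

```text
t: 22.9
tool_pos: [0.5503, -0.105, 0.0359]
tool_rot: [-1.288, -1.008, 1.04]
contact_force: [-31.7, 5.3, 3.9]
opening: 0.0093
```

```bash
python3 - <<'E'
from mark import *
go([.5313,-.1023,.04],76)
E
```

```text
yel 5 [269.09 272.79] jig mm [ 64.9 -59. ]
red 15 [271.88 275.71] jig mm [ 77.9 -58.1]
tcp jig [-21.1 -56.4]
along jig y px/mm [ 0.25849102 -0.15871654]
t 23.0 pos [ 0.5506 -0.1051  0.0358] xyaw 76.05 open 0.0096 F [-30.7   4.1   3.7] | shift mm [-1.9 -3.5 19.5] turn [-1.81  0.05  0.06]
```

Request:
send_rows(deltas=[[-0.77,0,0,0,0,0,0],[-0.76,0,0,0.004,0,0,0],[-0.76,0,0,0.004,0,0,0],[-0.76,0,0,0.004,0,0,0],[-0.76,0,0,0.004,0,0,0],[-0.76,0,0,0.004,0,0,0],[-0.76,0,0,0.004,0,0,0],[-0.76,0,0,0.004,0,0,0],[-0.76,0,0,0.004,0,0,0],[-0.76,0,0,0.004,0,0,0]], newtons=5)

```text
t: 24.25
tool_pos: [0.5583, -0.1079, 0.0409]
tool_rot: [-1.315, -1.028, 1.027]
contact_force: [0.8, -4.0, 1.0]
opening: 0.0107
```

```bash
python3 - <<'E'
from mark import *
go([.5313,-.1023,.04],76)
crop(s,220,220,300,280,10,"f9.png")
E
```

```text
yel 6 [268.87 272.88] jig mm [ 64.8 -59.7]
red 15 [271.88 275.71] jig mm [ 77.9 -58.2]
tcp jig [-13.  -57.2]
along jig y px/mm [ 0.25849102 -0.15871654]
t 24.35 pos [ 0.5582 -0.1079  0.0408] xyaw 76.01 open 0.0102 F [ 0.9 -4.1  1.2] | shift mm [-1.1  0.8 27.5] turn [ 0.01  0.01 -0.  ]
```

View pics/f9.png

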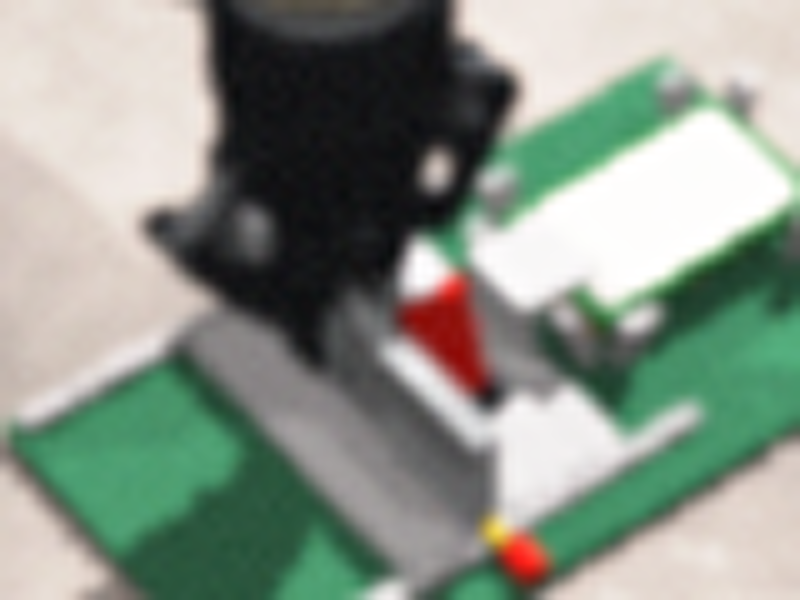

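The grip is now a light sliding fit and the leg is still held (only the 4 N spring reads). I'll slide towards the lever.

Request:
send_rows(deltas=[[-0.76,0.0005,0,-0.003,0,0,0],[-0.76,0.001,0,-0.006,0,0,0],[-0.76,0.001,0,-0.009,0,0,0],[-0.76,0.001,0,-0.012,0,0,0],[-0.76,0.001,0,-0.015,0,0,0],[-0.76,0.001,0,-0.018,0,0,0],[-0.76,0.001,0,-0.021,0,0,0],[-0.76,0.001,0,-0.024,0,0,0],[-0.76,0.001,0,-0.027,0,0,0],[-0.76,0.001,0,-0.03,0,0,0]], newtons=5)

```text
t: 25.6
tool_pos: [0.5852, -0.1133, 0.0399]
tool_rot: [-1.309, -1.023, 1.03]
contact_force: [-7.9, -1.3, 3.2]
opening: 0.0105
```

```bash
python3 - <<'E'
from mark import *
go([.5313,-.1023,.04],76)
crop(s,220,220,300,280,10,"f10.png")
E
```

```text
yel 6 [269.36 272.53] jig mm [ 64.7 -57.7]
red 15 [271.83 275.56] jig mm [ 77.3 -57.9]
tcp jig [ 14.9 -56. ]
along jig y px/mm [ 0.25849102 -0.15871654]
t 25.7 pos [ 0.5856 -0.1134  0.0397] xyaw 76.02 open 0.0105 F [-6.  -3.1  2.7] | shift mm [-2.3  0.  55.4] turn [-0.33  0.02  0.02]
```

View pics/f10.png

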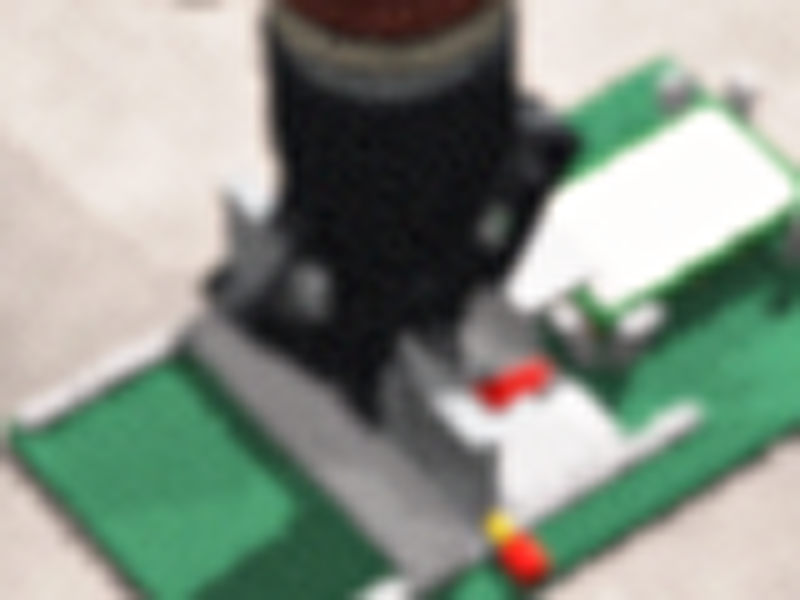

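The lever is now leaning well over to +x ((515,380) in f10). I'll continue gently to the stop.

Request:
send_rows(deltas=[[-0.76,0,0,-0.002,0,0,0],[-0.76,0,0,-0.004,0,0,0],[-0.76,0,0,-0.006,0,0,0],[-0.76,0,0,-0.008,0,0,0],[-0.76,0,0,-0.01,0,0,0],[-0.76,0,0,-0.01,0,0,0],[-0.76,0,0,-0.01,0,0,0],[-0.76,0,0,-0.01,0,0,0],[-0.76,0,0,-0.01,0,0,0],[-0.76,0,0,-0.01,0,0,0]])

```text
t: 26.95
tool_pos: [0.5919, -0.1148, 0.0386]
tool_rot: [-1.302, -1.019, 1.034]
contact_force: [-15.4, 0.3, 8.3]
opening: 0.0102
```

```bash
python3 - <<'E'
from mark import *
go([.5313,-.1023,.04],76)
crop(s,220,220,300,280,10,"f11.png")
E
```

```text
yel 4 [269.55 272.52] jig mm [ 65.  -57.2]
red 15 [271.83 275.55] jig mm [ 77.3 -57.9]
tcp jig [ 21.4 -55.8]
along jig y px/mm [ 0.25849102 -0.15871654]
t 27.05 pos [ 0.5919 -0.1148  0.0386] xyaw 76.07 open 0.0099 F [-15.3  -0.3   6.8] | shift mm [-2.5 -0.5 61.8] turn [-0.87  0.07  0.03]
```

View pics/f11.png

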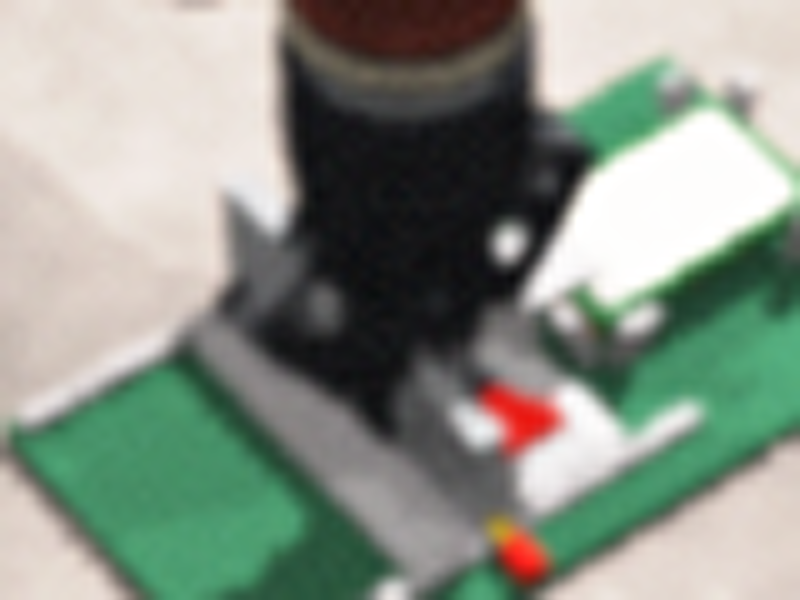

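```bash
python3 - <<'E'
from mark import *
a=np.radians(-14.02);Rj=np.array([[np.cos(a),-np.sin(a)],[np.sin(a),np.cos(a)]]);J=np.array([.5847,-.0555])
hx=.0205
for th in(-.4,.5,.7,.85,1.0):
  for y in(.008,.032):
    yf=-.1025 if th<0 else -.0575
    q=np.r_[J+Rj@[hx+.046*np.sin(th),yf+y],.015+.046*np.cos(th)]
    pp=proj(s,q); print(th,y,(pp-[220,220]+.5)*10-.5, pp)
d=img("top"); crop(d,300,155,380,215,10,"f12.png")
E
```

```text
yel 4 [269.54 272.52] jig mm [ 65.  -57.2]
red 14 [271.77 275.64] jig mm [ 77.5 -58.3]
tcp jig [ 21.3 -55.7]
along jig y px/mm [ 0.25849102 -0.15871654]
-0.4 0.008 [277.21399645 374.04106579] [247.27139964 256.95410658]
-0.4 0.032 [340.92334685 337.22282037] [253.64233469 253.27228204]
0.5 0.008 [474.27660661 388.11428886] [266.97766066 258.36142889]
0.5 0.032 [536.5896923  351.14861819] [273.20896923 254.66486182]
0.7 0.008 [489.55862464 414.28815936] [268.50586246 260.97881594]
0.7 0.032 [551.79050491 377.10769788] [274.72905049 257.26076979]
0.85 0.008 [499.53246205 434.37626499] [269.50324621 262.9876265 ]
0.85 0.032 [561.66708927 397.05961147] [275.71670893 259.25596115]
1.0 0.008 [507.95913487 454.3124645 ] [270.34591349 264.98124645]
1.0 0.032 [569.96810153 416.88500436] [276.54681015 261.23850044]
```

View pics/f12.png

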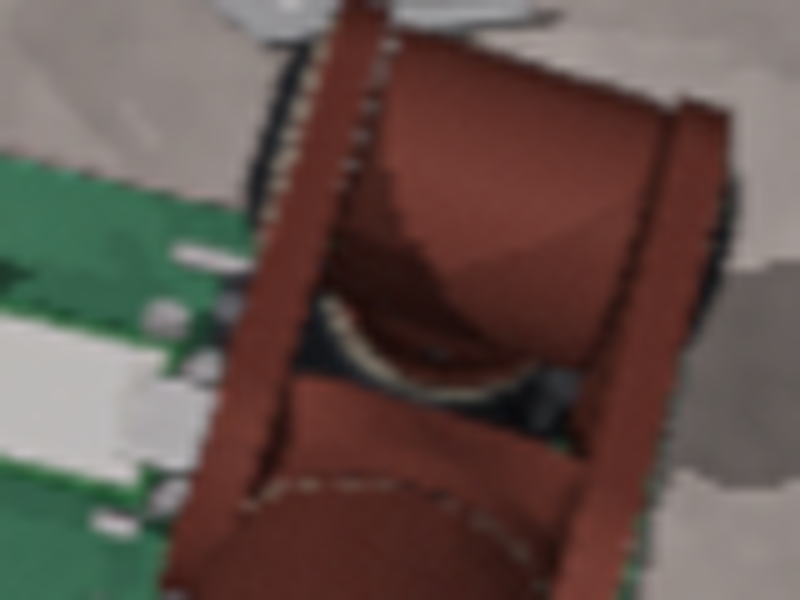

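Request:
send_rows(deltas=[[-0.76,0,0,-0.001,0,0,0],[-0.76,0,0,-0.002,0,0,0],[-0.76,0,0,-0.003,0,0,0],[-0.76,0,0,-0.004,0,0,0],[-0.76,0,0,-0.004,0,0,0],[-0.76,0,0,-0.004,0,0,0],[-0.76,0,0,-0.004,0,0,0],[-0.76,0,0,-0.004,0,0,0],[-0.76,0,0,-0.004,0,0,0],[-0.76,0,0,-0.004,0,0,0]])

```text
t: 28.45
tool_pos: [0.5926, -0.1147, 0.0383]
tool_rot: [-1.294, -1.013, 1.038]
contact_force: [-26.2, 2.6, 15.9]
opening: 0.01
```

```bash
python3 - <<'E'
from mark import *
go([.5313,-.1023,.04],76)
crop(s,220,220,300,280,10,"f13.png")
E
```

```text
yel 4 [269.54 272.53] jig mm [ 65.  -57.3]
red 16 [271.94 275.62] jig mm [ 77.7 -57.8]
tcp jig [ 22.  -55.5]
along jig y px/mm [ 0.25849102 -0.15871654]
t 28.55 pos [ 0.5926 -0.1147  0.0383] xyaw 76.1 open 0.0098 F [-27.3   3.   17.3] | shift mm [-2.7 -0.2 62.5] turn [-1.41  0.1   0.04]
```

View pics/f13.png

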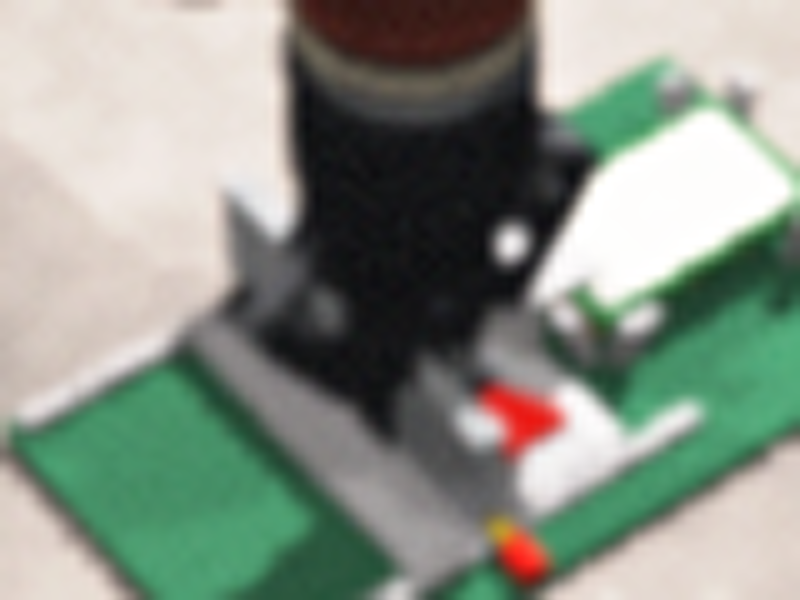

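Motion stopped with force rising, but to tell the lever's stop from fin friction I'll back off slightly with a looser fit and push once more.

Request:
send_rows(deltas=[[-0.75,0,0,0.006,0,0,0],[-0.74,0,0,0.012,0,0,0],[-0.74,0,0,0.015,0,0,0],[-0.74,0,0,0.015,0,0,0],[-0.74,0,0,0.012,0,0,0],[-0.74,0,0,0.009,0,0,0],[-0.74,0,0,0.006,0,0,0],[-0.74,0,0,0.004,0,0,0],[-0.74,0,0,0.003,0,0,0],[-0.74,0,0,0.003,0,0,0]])

```text
t: 29.8
tool_pos: [0.5939, -0.1155, 0.04]
tool_rot: [-1.304, -1.02, 1.033]
contact_force: [-16.6, -0.3, 11.2]
opening: 0.0116
```

```bash
python3 - <<'E'
from mark import *
go([.5313,-.1023,.04],76)
crop(s,220,220,300,280,10,"f14.png")
E
```

```text
yel 5 [269.43 272.77] jig mm [ 65.5 -58.1]
red 16 [271.94 275.63] jig mm [ 77.7 -57.8]
tcp jig [ 23.5 -56. ]
along jig y px/mm [ 0.25849102 -0.15871654]
t 29.9 pos [ 0.5939 -0.1155  0.04  ] xyaw 76.06 open 0.0114 F [-16.8  -0.   10.6] | shift mm [-2.3  0.8 64. ] turn [-0.75  0.06  0.01]
```

View pics/f14.png

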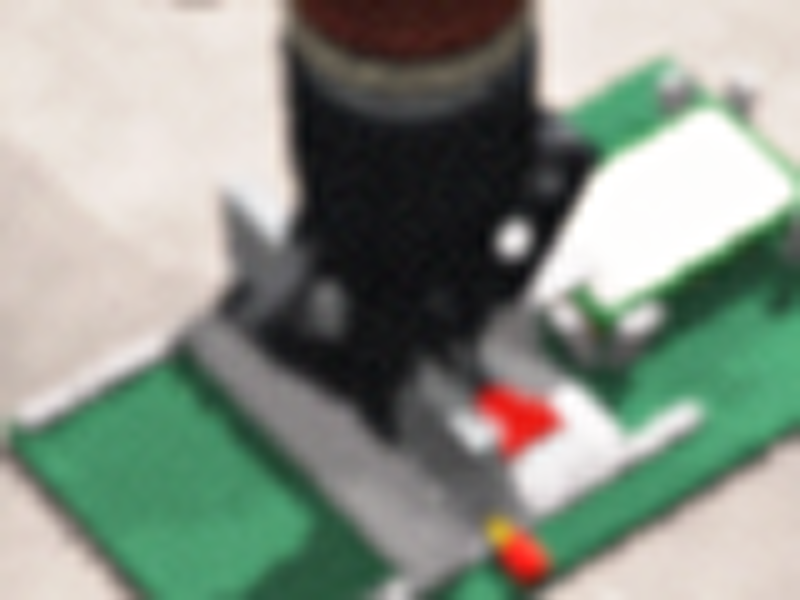

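With looser jaws (11.4 mm) the push still meets a hard stop of 17 N back and 11 N up at the same place, and the lever image is unchanged. It is on its closed stop. I'll ease the push and grip the fin firmly.

Request:
send_rows(deltas=[[-0.74,0,0,0.003,0,0,0],[-0.74,0,0,0.004,0,0,0],[-0.8,0,0,0.004,0,0,0],[-1,0,0,0.004,0,0,0],[-1,0,0,0.004,0,0,0],[-1,0,0,0.004,0,0,0],[-1,0,0,0.004,0,0,0],[-1,0,0,0.004,0,0,0],[-1,0,0,0.004,0,0,0],[-1,0,0,0.004,0,0,0]], newtons=25)

```text
t: 31.15
tool_pos: [0.5932, -0.1154, 0.0405]
tool_rot: [-1.312, -1.025, 1.029]
contact_force: [-6.5, -1.5, 2.6]
opening: 0.0092
```

```bash
python3 - <<'E'
from mark import *
go([.5313,-.1023,.04],76)
crop(s,220,220,300,280,10,"f15.png"); cv2.imwrite("pics/full_s.png",s["frame"][:,:,::-1]); cv2.imwrite("pics/full_t.png",d["frame"][:,:,::-1])
crop(s,250,260,290,290,16,"f16.png")
E
```

```text
yel 5 [269.46 272.73] jig mm [ 65.5 -58. ]
red 15 [271.82 275.55] jig mm [ 77.3 -57.9]
tcp jig [ 22.8 -56.1]
along jig y px/mm [ 0.25849102 -0.15871654]
t 31.25 pos [ 0.5932 -0.1154  0.0404] xyaw 76.0 open 0.0096 F [-6.  -1.3  2.2] | shift mm [-2.2  0.6 63.3] turn [-0.21 -0.    0.01]
```

View pics/f15.png

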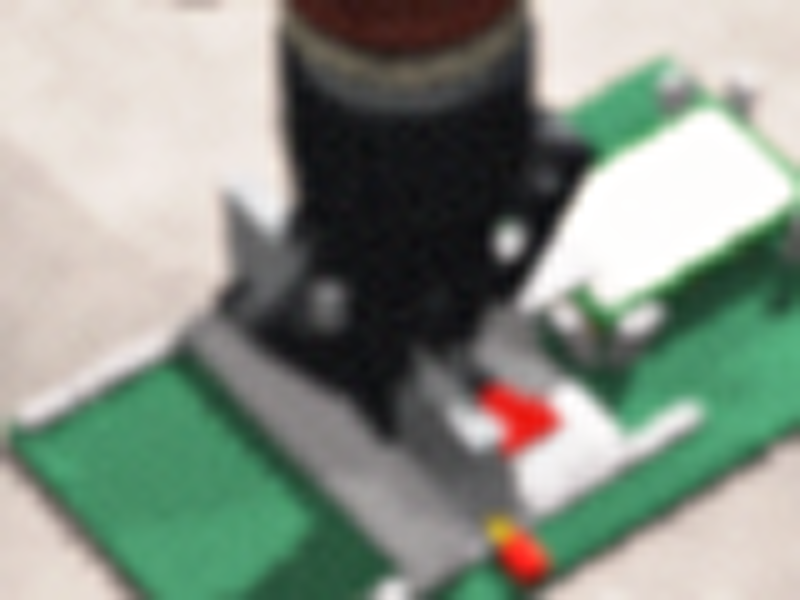

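View pics/full_s.png

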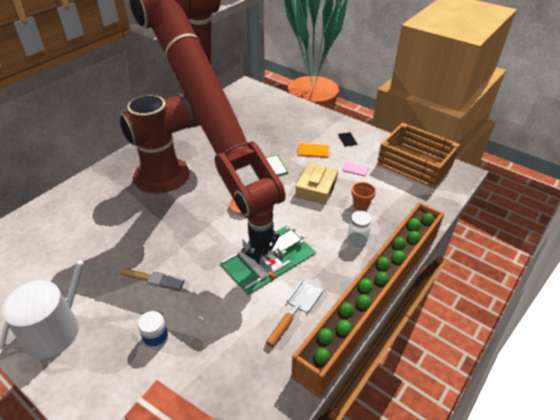

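View pics/f16.png

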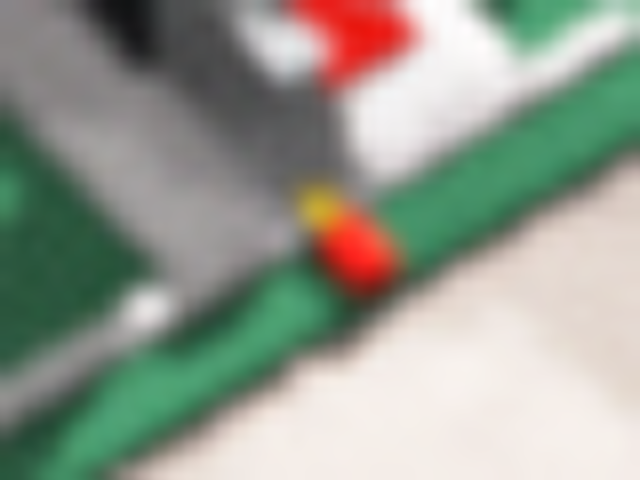

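The pointer stands against the middle of the red block, the lever is closed, the pane is seated, and the bystanders look unmoved.

```bash
python3 -c "
from station import *
print(finish_job())"
```

```text
the job is handed in; nothing more can be done
None
```

The job is handed in at about 31 s. The pane is in the cradle, the leg is held at the mark by its fin, and the red cam lever is at its closed stop.

- **Pane:** I gripped it by its two long edges and laid it between the guides. The later pictures show it flat and centred, with the leg's bracket slid over its end.
- **Leg:** I drew it out about 46 mm. The last picture puts the pointer within about 0.5 mm of the middle of the red block in jig y. I finished holding the fin with the grip set to 25 N.
- **Lever:** I slid the gripper along the fin until the lever would go no further. Its tip matches a lean of about 1.0 rad in the picture. A second push with looser jaws met the same hard stop, at about 17 N.
- **Friction:** The first slide dragged harder than described, at about 33 N with the grip set at 10 N. I eased the jaws to a close sliding fit around the fin, then gripped firmly again at the end. During the slide the leg moved about 1–2 mm at most and stayed within the mark.
- **Cameras:** The two cameras disagreed by up to about 5 mm on the jig's position. I used their average, and both the pane and the fin went where it predicted.
- **Bystanders:** The trowel, jar, pot and tin look unmoved. The saucer was partly hidden behind the arm in the last picture, so I could only partly check it.

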